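Sort handed steel brackets into left and right trays

ROBOT

A 7-joint arm with a two-finger parallel gripper is mounted at the origin on the work surface. World frame = base frame: x ahead of the robot, y to its left, z up, the work surface at z = 0. Lengths are in m, angles in rad, forces in N, time in s.
With the tool pointing down it reaches from about 0.4 to 0.875 m from the base axis. Payload 6.5 kg.
Tool frame: the origin (TCP) lies midway between the tips of the shut fingers; the grasp point (between the pads) lies 19 mm behind it (robot.grasp_offset is the distance from the TCP to the grasp point, in m); x points along the fingers, z is the direction in which the jaws open and shut, and the axes are right-handed (so a half turn about x gives the same grasp; the last joint's range is limited). The gripper opens to 88 mm and grips with 3 to 60 N. Pads are 18 mm wide; open, the fingers measure 123 mm over their backs; the gripper's body (75 mm by 187 mm) begins 45 mm behind the grasp point.
Start: joints at [1.275, 0.536, -0.004, 1.538, 0.003, 1.067, -0.071], TCP at [0.148, -0.633, 0.239] pointing down, gripper open.
Joint ranges: [-2.7, 2.7], [-0.37, 2.16], [-1.27, 1.26], [0.24, 2.4], [-1.31, 4.45], [0.19, 1.91], [-2.76, 2.76]. Speed limits (rad/s): [2.39, 2.39, 3.14, 3.14, 3.14, 3.14, 3.14].

INTERFACE

Orientations are given as a unit quaternion [x, y, z, w].
In Python, from cell import robot gives the robot as it stands.
- The arm moves only by the shell command python3 -m jog 'ROWS' [FORCE]. ROWS is JSON, a list that holds one entry, the list of rows, each a list of 5 numbers: the opening, from 0 (shut) to 1 (fully open), then the shift along the world's x, y, z in m, then the turn about the world's z in rad. In form: [[[fingers, dx, dy, dz, spin], ...]]. A call has 1 to 20 rows; each row is the pose to reach, as a shift and turn from the pose commanded when the call began; what a row does not reach only later rows make up. A row lasts 1/12 s, in which the tool goes at most 41.7 mm and 7.16 degrees, less where a joint would pass 70% of its speed; a pose out of reach is approached as far as the arm can. A call with a gripper value outside its range is refused whole. The fingers move at their own pace and stop on an object; FORCE is the grip in N (left out, the last holds). Time passes only in rows, so rows that repeat a pose let the fingers close. It gives the time, the measured TCP pose, the force and the opening at its end, in the units of the state.
- robot.state(): the state, without advancing time (a new reading comes with each control period).
- robot.camera(name): name is "scene" or "top" or "wrist"; returns (picture, depth): 400x640x3 uint8, red, green, blue; 400x640 float32, m along the optical axis (not along the pixel's ray), 0 where there is no reading.
- robot.get_calibration(name): a dict with "fx", "fy", "cx", "cy" (pixels), "k1" (the pictures are not rectified: a ray, as slopes to the right and down, at radius r is drawn at 1 + k1 r^2 times it, then the intrinsics apply), "rvec" (rotation vector, rad) and "tvec" (3), from world to camera coordinates, as OpenCV has them. Camera axes: x right, y down, z forward; pixel columns grow to the right and rows downward; lengths in m; the calibration is good to about 2 mm. A picture is of the moment at which its call begins: read the wrist's pose just before it. get_calibration takes no time and is no camera call; for the wrist camera it gives the pose at the moment of the call.
- robot.job_done(): hands the job in, once; it reports no verdict.
Trained networks look in the newest picture that a camera, given by its name, has taken for a name from the list of things; names that differ only in an ending like _2 or _b are one class to them, and where a whole thing is asked for, a point or a joint stands for the part that bears it (a point fixed in the world has none). Each returns a list of dicts, best first, with "p" (0 to 1); they miss things now and then, are a little off and sometimes report something else, mostly with a low value. They report only what shows in the picture. A call takes as long as a camera call. They do not tell look-alikes from the thing itself.
- robot.recognise(name, camera): "at" ([row, column] in pixels, amid what is visible of it).
- robot.spot_point(name, camera): "at" ([row, column] in pixels: a listed point, or the origin of a listed thing).
The state is a dict: "t": time; "joints": joint angles; "qvel": joint speeds; "tau": joint torques, N m; "tcp_pos": TCP position; "orientation": TCP orientation; "ft_force": force on the tool from outside, world axes, zero at the start; "wrist_torque": the same for the moment, N m; "finger_gap": finger opening in m.
Only numpy, scipy, OpenCV 4.12 (cv2) and the standard library are available. Lean on these libraries where they do the work, as an engineer would, in place of code of your own. Each camera call takes 0.05 s, during which the arm holds its last target.

TASK

Three steel brackets stand on the sloping rack, some left-hand and some right-hand, mirror images of each other. Put each one into the tray whose bolted-down sample bracket is of the same hand, set down gently (not dropped) flat on its base plate on the floor of a pocket, one to a pocket, and let go. Leave the other things on the bench where they are.

Things in the scene. Friction and masses are not known exactly. Their poses are not given: they have to be found in the camera images.
- bracket_left_1: Left-hand steel bracket, 0.4 to 0.7 kg. Base plate 100 (x) by 56 (y) by 6 mm. Upright rib 8 mm thick along x on the centre line: top 50 mm above the underside from x = -50 (heel) to +10, then sloping to about 16 at x = +50 (toe). Flat ear at x = +15 to +50, 6 mm thick, sticks out to y = +63: on the left, looking from heel to toe, rib up. Origin: centre of the underside; z up the rib.
- bracket_left_2: A second left-hand bracket, identical to bracket_left_1. All brackets start on the sloping rack in any order, long straight edge on the lip, ear uphill; so a left-hand one has its heel towards the robot's left.
- bracket_right: Right-hand bracket, mirror image of the left-hand ones: ear out to y = -63 mm, the rest of the sizes and the frame the same. It starts with the ear uphill too, so its heel is towards the robot's right.
- bracket_left_1_grip (a point): Good place to grip bracket_left_1: mid-thickness of the rib at x = -8, y = 0, z = 33 mm in the bracket's frame, axes as the bracket's. Fingers close along y, across the 8 mm.
- bracket_left_2_grip (a point): The same point on bracket_left_2.
- bracket_right_grip (a point): The same point on bracket_right.
- rack: Fixed dark steel rack, 500 mm long in y. Its board slopes 25 degrees, facing the robot and rising towards +x. Origin on the table below the line of the ribs' feet, z up; there the board is 85 mm above the table. Lip on the low edge, 10 mm proud of the board. Brackets stand at about y = -135, 0, +135 mm (give or take 10).
- rack_bar (a point): Middle of a 14 mm round bar along the rack's whole y, at x = 14, z = 263 mm in the rack's frame, on 20 mm posts at y = +/-240 mm. It bars a vertical hand: take the brackets square to the board, the hand leaning 25 degrees back towards the robot, and draw them out that way about 90 mm.
- tray_left: Fixed grey plastic tray for left-hand brackets, left or right of the robot. Two pockets along y, each 140 (x) by 118 mm (y) inside, centres at x = 0, y = +/-62 mm; floor 6 mm above the table, walls and divider 6 mm thick, tops 30 mm above the table. Origin on the table under the middle of the divider, x roughly away from the robot, z up.
- tray_right: Fixed tray for right-hand brackets, sizes and frame as tray_left; one pocket stays empty. The trays may have changed places: each is known by the full-size sample of its own hand, bolted on a ledge on the robot's side of the pockets (x = -184 to -76, y = -62 to +62 mm, 12 mm high), rib along the tray's y, ear to +x, top 62 mm above the table. The samples are not to be moved.
- screwdriver: Bystander: black-handled screwdriver, 190 mm long, 26 mm thick, lying between the trays; origin under its middle.
- hammer: Bystander: hammer, 280 mm long, lying to the left of the trays; origin under its middle.
- spray_can: Bystander: aluminium spray can, 66 mm across and 183 mm tall, standing left of the rack; origin under its centre.
- tube_offcut: Bystander: offcut of 40 by 40 mm dark steel tube, 130 mm long, lying right of the rack; origin under its centre.
- tape_measure: Bystander: grey tape measure, 72 by 36 by 66 mm, standing left of the rack.
- mug: Bystander: white mug, 82 mm across and 95 mm tall, to the right of the trays; origin under its centre.
Mind the look-alikes: they are no part of the job. What is shaped like the bracket_right but yellow is not meant.

How it is judged:
At the end, for the whole second after the job is handed in: Both left-hand brackets lie in tray_left and the right-hand one in tray_right: origin within the pockets (70 mm in x and 125 mm in y of the tray's origin), base plate's underside 2 to 11 mm above the table (the floor is at 6), rib upright within 0.08 rad, still (under 0.02 m/s) and released (x of bracket_left_1 in the frame of tray_left between -0.07 and 0.07 m and y of bracket_left_1 in the frame of tray_left between -0.125 and 0.125 m and z of bracket_left_1 in the frame of tray_left between 0.002 and 0.011 m and angle between each of bracket_left_1, bracket_left_2, bracket_right's own z axis and vertical below 0.08 rad and linear speed of each of bracket_left_1, bracket_left_2, bracket_right below 0.02 m/s and contact force between each of bracket_left_1, bracket_left_2, bracket_right and the fingers below 0.05 N and x of bracket_left_2 in the frame of tray_left between -0.07 and 0.07 m and y of bracket_left_2 in the frame of tray_left between -0.125 and 0.125 m and z of bracket_left_2 in the frame of tray_left between 0.002 and 0.011 m and x of bracket_right in the frame of tray_right between -0.07 and 0.07 m and y of bracket_right in the frame of tray_right between -0.125 and 0.125 m and z of bracket_right in the frame of tray_right between 0.002 and 0.011 m); the robot touches nothing.
It fails at once if a bracket is dropped: it falls out of the fingers faster than 0.8 m/s, as from more than about 3 cm ((linear speed of bracket_left_1 above 0.8 m/s and contact force between bracket_left_1 and the fingers below 0.01 N) or (linear speed of bracket_left_2 above 0.8 m/s and contact force between bracket_left_2 and the fingers below 0.01 N) or (linear speed of bracket_right above 0.8 m/s and contact force between bracket_right and the fingers below 0.01 N)).
It fails at once if one of the other loose things on the bench is moved by more than 30 mm (distance of any of screwdriver, hammer, spray_can, tube_offcut, tape_measure, mug from where it was at the start of the episode above 0.03 m).
It also fails if it takes over 59 s, if anything falls off the work surface, if the arm or the gripper's body presses on something with over 40 N, if the wrist force passes 120 N, or if a joint passes its speed limit or range.

## Working session

There is one attempt and no reset: what is moved stays moved. The work goes in short steps, Python scripts to look and compute and a shell command to move; the robot and the scene stay as the last step left them, time stands still between calls to the robot, and variables do not carry over. Pictures are saved under pics/ and viewed, and the job is handed in when it is done.

```bash
ls -la; mkdir -p pics; python3 -m jog --help 2>&1 | head -40
python3 - <<'E'
from cell import robot
import cv2,numpy as np
s=robot.state()
for k,v in s.items(): print(k,np.round(v,4))
for c in ["scene","top","wrist"]:
    p,d=robot.camera(c); cv2.imwrite(f"pics/{c}0.png",p[:,:,::-1]); np.save(f"pics/{c}0.npy",d)
    print(c,{k:np.round(v,4).tolist() for k,v in robot.get_calibration(c).items()})
print(robot.grasp_offset,[a for a in dir(robot) if a[0]!='_'])
E
```

```text
total 12
drwxr-xr-x  3 agent agent 4096 Dec  7 04:43 .
drwxr-xr-x 23 root  root  4096 Dec  7 04:43 ..
drwxr-xr-x  2 agent agent 4096 Dec  7 04:43 pics
invalid input: not JSON, or not a number
t 0.0
joints [ 1.2748  0.5372 -0.0044  1.5389  0.0026  1.0673 -0.0712]
qvel [-0.0012  0.0004  0.0013  0.0022  0.0002 -0.0006  0.    ]
tau [ 8.00000e-04 -5.70984e+01  9.91600e-01 -2.51610e+01 -5.60000e-02
  1.78000e-02  1.00000e-04]
tcp_pos [ 0.1479 -0.6323  0.2378]
orientation [ 0.4397  0.5546 -0.439   0.5535]
ft_force [-0.025   0.907   0.4229]
wrist_torque [-0.0063 -0.0537  0.036 ]
finger_gap 0.0879
scene {'fx': 383.8149, 'fy': 383.8149, 'cx': 320.6884, 'cy': 194.125, 'k1': 0.0108, 'rvec': [1.7481, 1.973, -0.6337], 'tvec': [0.0869, -0.3709, 1.6981]}
top {'fx': 441.4707, 'fy': 441.4707, 'cx': 323.02, 'cy': 201.8046, 'k1': -0.0421, 'rvec': [2.1465, -2.1568, 0.1662], 'tvec': [-0.0115, 0.6174, 1.3136]}
wrist {'fx': 280.2114, 'fy': 280.2114, 'cx': 318.0516, 'cy': 205.5099, 'k1': -0.0439, 'rvec': [-2.2746, 1.8053, 0.2646], 'tvec': [-0.6482, -0.0387, 0.3892]}
0.0187 ['IKError', 'camera', 'get_calibration', 'grasp_offset', 'job_done', 'recognise', 'spot_point', 'state']
```

View pics/scene0.png

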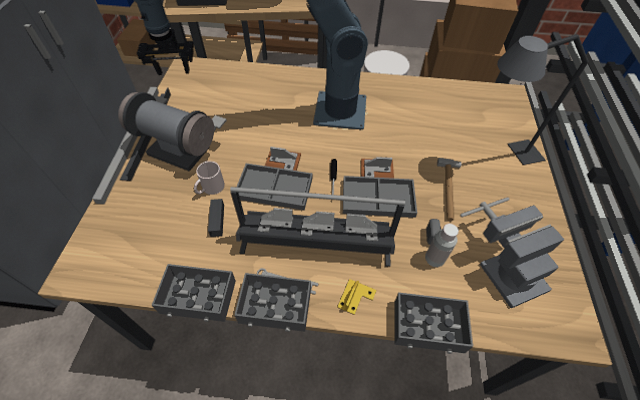

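View pics/top0.png

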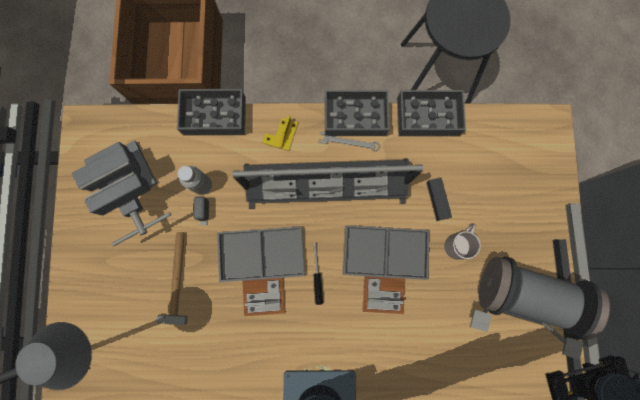

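View pics/wrist0.png

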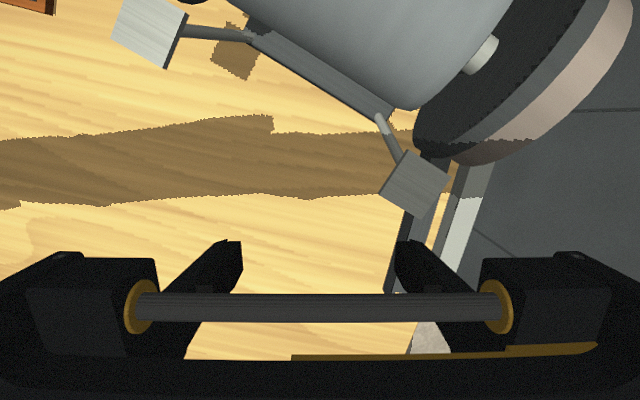

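```bash
cat > h.py <<'E'
import numpy as np,cv2
from scipy.spatial.transform import Rotation as R
def cal(robot,n):
    c=robot.get_calibration(n); c['R']=cv2.Rodrigues(np.array(c['rvec'],float))[0]; c['t']=np.array(c['tvec'],float); return c
def und(c,uv):
    uv=np.asarray(uv,float).reshape(-1,2)
    x=(uv[:,0]-c['cx'])/c['fx']; y=(uv[:,1]-c['cy'])/c['fy']
    a,b=x.copy(),y.copy()
    for _ in range(20):
        f=1+c['k1']*(a*a+b*b); a=x/f;b=y/f
    return np.stack([a,b],1)
def cloud(c,d):
    h,w=d.shape; v,u=np.mgrid[:h,:w]
    s=und(c,np.stack([u.ravel(),v.ravel()],1)); z=d.ravel()
    P=np.c_[s*z[:,None],z]
    W=(P-c['t'])@c['R']; W[z<=0]=np.nan
    return W.reshape(h,w,3)
def proj(c,W):
    P=np.asarray(W,float).reshape(-1,3)@c['R'].T+c['t']; s=P[:,:2]/P[:,2:]
    r2=(s**2).sum(1,keepdims=True); s=s*(1+c['k1']*r2)
    return np.c_[s[:,0]*c['fx']+c['cx'],s[:,1]*c['fy']+c['cy']]
def ray(c,uv,z):
    s=und(c,uv); d=np.c_[s,np.ones(len(s))]@c['R']; o=-c['R'].T@c['t']
    return o+d*((z-o[2])/d[:,2])[:,None]
E
python3 - <<'E'
from cell import robot
import numpy as np
from h import *
for cam in ["top","scene"]:
    c=cal(robot,cam); print(cam)
    d=np.load(f"pics/{cam}0.npy"); W=cloud(c,d)
    np.save(f"pics/{cam}W.npy",W)
    for n in ["bracket_left_1","bracket_right","bracket_left_1_grip","bracket_right_grip","rack","rack_bar","tray_left","tray_right","screwdriver","hammer","spray_can","mug","tube_offcut"]:
        for r in robot.spot_point(n,cam)[:4]:
            u=[r['at'][1],r['at'][0]]; i,j=int(u[1]),int(u[0])
            print(n,np.round(r['p'],2),np.round(u,0),np.round(W[i,j],3))
E
python3 - <<'E'
import cv2
a=cv2.imread('pics/top0.png')
cv2.imwrite('pics/top_crop.png',cv2.resize(a[140:320,210:440],None,fx=3.4,fy=3.3,interpolation=2))
a=cv2.imread('pics/scene0.png')
cv2.imwrite('pics/scene_crop.png',cv2.resize(a[140:270,220:425],None,fx=3.9,fy=3.9,interpolation=2))
E
```

```text
top
bracket_left_1 0.72 [437. 201.] [ 0.623 -0.371  0.033]
bracket_left_1 0.66 [324. 186.] [ 0.658 -0.017  0.093]
bracket_left_1 0.64 [368. 187.] [ 0.656 -0.144  0.103]
bracket_right 0.93 [280. 189.] [0.653 0.114 0.09 ]
bracket_right 0.88 [283. 133.] [0.841 0.111 0.043]
bracket_left_1_grip 0.97 [368. 188.] [ 0.646 -0.145  0.124]
bracket_left_1_grip 0.65 [324. 191.] [ 0.636 -0.014  0.131]
bracket_right_grip 0.97 [286. 129.] [0.851 0.104 0.05 ]
bracket_right_grip 0.67 [279. 191.] [0.638 0.117 0.124]
rack 0.74 [325. 190.] [ 0.645 -0.02   0.118]
rack 0.73 [386. 249.] [ 0.472 -0.206  0.036]
rack_bar 0.82 [327. 168.] [ 0.712 -0.023  0.11 ]
tray_left 0.68 [258. 255.] [0.457 0.192 0.001]
tray_right 0.97 [388. 253.] [ 0.464 -0.217  0.004]
screwdriver 0.76 [318. 274.] [0.398 0.002 0.026]
hammer 0.66 [178. 280.] [0.381 0.431 0.019]
hammer 0.44 [203. 187.] [0.66  0.348 0.075]
spray_can 0.74 [202. 187.] [0.659 0.35  0.081]
mug 0.4 [279. 192.] [0.638 0.114 0.127]
tube_offcut 0.65 [435. 199.] [ 0.625 -0.362  0.04 ]
scene
bracket_left_1 0.96 [278. 220.] [ 0.658 -0.155  0.093]
bracket_left_1 0.68 [31
[... 285 characters left out ...]
.655 -0.165  0.098]
bracket_right_grip 0.97 [358. 219.] [0.639 0.104 0.119]
bracket_right_grip 0.74 [350. 295.] [0.863 0.099 0.053]
bracket_right_grip 0.18 [365. 230.] [0.656 0.127 0.092]
rack 0.8 [316. 242.] [ 0.725 -0.02   0.096]
rack 0.22 [363. 227.] [0.652 0.123 0.095]
rack_bar 0.83 [314. 196.] [ 0.673 -0.033  0.27 ]
tray_left 0.58 [377. 199.] [0.465 0.174 0.007]
tray_right 0.81 [273. 188.] [ 0.482 -0.208  0.026]
screwdriver 0.72 [332. 183.] [0.417 0.003 0.013]
hammer 0.77 [451. 187.] [0.392 0.438 0.028]
spray_can 0.89 [436. 255.] [0.712 0.353 0.074]
mug 0.98 [212. 184.] [ 0.52  -0.42   0.062]
mug 0.21 [318. 220.] [ 0.648 -0.026  0.108]
tube_offcut 0.82 [220. 220.] [ 0.649 -0.357  0.038]
```

View pics/top_crop.png

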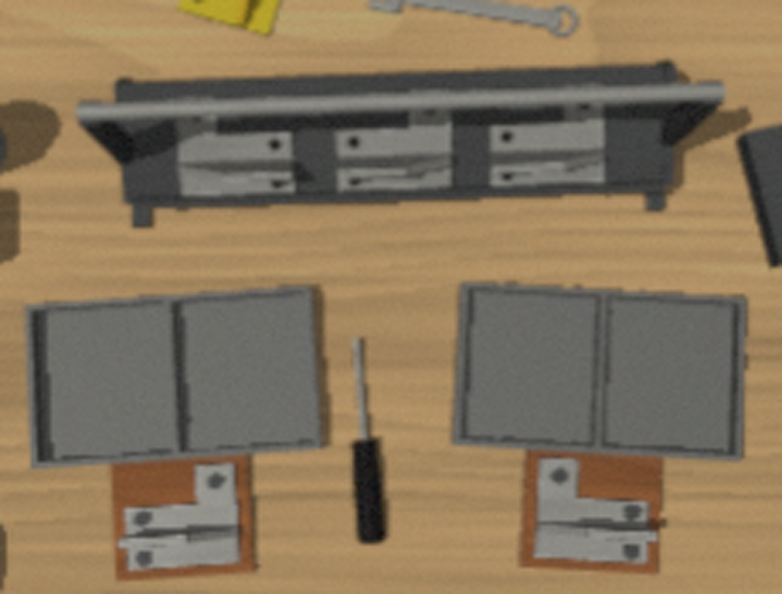

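View pics/scene_crop.png

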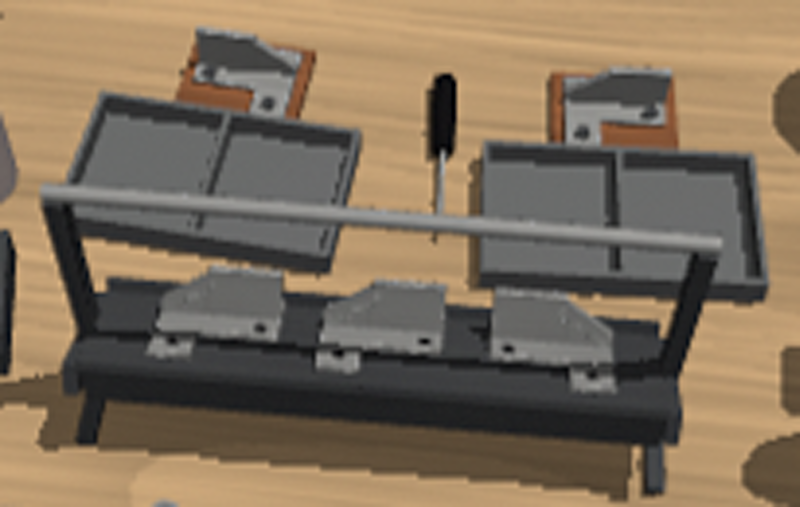

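```bash
python3 -m jog '[[[1,0,0,0.04,0],[1,0,0,0.08,0],[1,0,0,0.12,0],[1,0,0,0.16,0.05],[1,0,0,0.2,0.1]]]'; python3 -c "
from cell import robot;import numpy as np
s=robot.state();print({k:np.round(v,3).tolist() for k,v in s.items()})"
```

```text
t: 1.87
tcp_pos: [0.1479, -0.6325, 0.4409]
orientation: [0.41, 0.576, -0.411, 0.576]
ft_force: [0.2, -0.9, -0.1]
finger_gap: 0.0881
{'t': 1.867, 'joints': [1.278, 0.416, -0.01, 1.246, 0.004, 1.479, 0.03], 'qvel': [0.048, -0.123, -0.075, -0.902, 0.027, 1.025, 0.583], 'tau': [-0.16, -54.509, 1.026, -25.691, -0.101, -1.111, -0.871], 'tcp_pos': [0.148, -0.633, 0.441], 'orientation': [0.41, 0.576, -0.411, 0.576], 'ft_force': [0.154, -0.937, -0.065], 'wrist_torque': [-0.079, -0.01, 0.043], 'finger_gap': 0.088}
```

Run:
```python
import numpy as np
W=np.load('pics/topW.npy')
def box(x0,x1,y0,y1,z0,z1):
    P=W.reshape(-1,3); m=(P[:,0]>x0)&(P[:,0]<x1)&(P[:,1]>y0)&(P[:,1]<y1)&(P[:,2]>z0)&(P[:,2]<z1); return P[m]
# table
print('table',np.median(box(.3,.4,-.1,.1,-.03,.05)[:,2]))
# bar
b=box(.5,.8,-.35,.35,.24,.30); print('bar',len(b),b.min(0),b.max(0)); 
k=np.polyfit(b[:,1],b[:,0],1);print('bar x=%.4f y + %.4f'%tuple(k), np.percentile(b[:,2],[50,90,98]))
# board points: dark region between brackets
for y0,y1 in [(-.10,-.06),(.04,.06),(.18,.2),(-.24,-.2)]:
    p=box(.58,.76,y0,y1,.05,.15); k=np.polyfit(p[:,0],p[:,2],1); print('board',y0,len(p),np.degrees(np.arctan(k[0])), (0.085-k[1])/k[0])
```

```text
table 0.00011513851813131248
bar 1066 [ 0.65202625 -0.27142242  0.24190856] [0.68620329 0.22172021 0.27577538]
bar x=-0.0314 y + 0.6675 [0.2676104  0.27094955 0.27238622]
board -0.1 431 21.363256437342663 0.6494882928540014
board 0.04 214 22.59264763938831 0.650604889923423
board 0.18 224 22.231865042774007 0.6467532420171644
board -0.24 435 21.87618967924159 0.6570552547223757
```

```bash
python3 -m jog '[[[1,0,0,0.04,0],[1,0,0,0.08,0],[1,0,0,0.12,0],[1,0,0,0.16,0],[1,0,0,0.2,0],[1,0,0,0.24,0],[1,0,0,0.28,0],[1,0,0,0.32,0]]]'
cat > st.py <<'E'
from cell import robot;import numpy as np
from scipy.spatial.transform import Rotation as R
s=robot.state();M=R.from_quat(s['orientation']).as_matrix();
print('t',round(s['t'],2),'j',np.round(s['joints'],3),'tcp',np.round(s['tcp_pos'],4),'gap',round(s['finger_gap'],4),'F',np.round(s['ft_force'],1))
a=M[:,0];print('approach',np.round(a,3),'tilt deg',round(np.degrees(np.arccos(-a[2])),2),'jaw z',np.round(M[:,2],3), 'grasp',np.round(np.array(s['tcp_pos'])-0.0187*a,4))
E
python3 st.py
```

```text
t: 2.53
tcp_pos: [0.1434, -0.607, 0.6611]
orientation: [0.397, 0.559, -0.424, 0.592]
ft_force: [0.8, 0.0, -1.3]
finger_gap: 0.0882
t 2.53 j [ 1.046  0.4    0.425  0.801 -0.179  1.908  0.132] tcp [ 0.1434 -0.607   0.6611] gap 0.0882 F [ 0.8  0.  -1.3]
approach [ 0.016 -0.057 -0.998] tilt deg 3.38 jaw z [ 0.325 -0.944  0.059] grasp [ 0.1431 -0.6059  0.6798]
```

```bash
python3 -m jog '[[[1,0,0,-0.04,0],[1,0,0,-0.08,0],[1,0,0,-0.08,0]]]'; python3 st.py
```

```text
t: 2.78
tcp_pos: [0.1411, -0.602, 0.5679]
orientation: [0.404, 0.566, -0.419, 0.584]
ft_force: [-0.4, 0.1, -2.6]
finger_gap: 0.0881
t 2.78 j [ 0.999  0.343  0.416  1.098 -0.14   1.693  0.129] tcp [ 0.1411 -0.602   0.5679] gap 0.0881 F [-0.4  0.1 -2.6]
approach [ 0.009 -0.033 -0.999] tilt deg 1.93 jaw z [ 0.322 -0.946  0.034] grasp [ 0.1409 -0.6014  0.5865]
```

```bash
python3 -m jog '[[[1,0.02,0.03,0,0.0625],[1,0.04,0.06,0,0.125],[1,0.06,0.09,0,0.1875],[1,0.08,0.12,0,0.25],[1,0.1,0.15,0,0.3125],[1,0.12,0.18,0,0.375],[1,0.14,0.21,0,0.4375],[1,0.16,0.24,0,0.5],[1,0.18,0.27,0,0.5625],[1,0.2,0.3,0,0.625],[1,0.22,0.33,0,0.6875],[1,0.24,0.36,0,0.75],[1,0.26,0.39,0,0.8125],[1,0.28,0.42,0,0.875],[1,0.3,0.45,0,0.9375],[1,0.32,0.48,0,1.0],[1,0.34,0.51,0,1.0625],[1,0.36,0.54,0,1.125],[1,0.38,0.57,0,1.1875],[1,0.4,0.6,0,1.25]]]'; python3 st.py
```

```text
t: 4.45
tcp_pos: [0.544, -0.0061, 0.584]
orientation: [-0.005, 0.685, 0.003, 0.729]
ft_force: [0.5, -0.4, -0.0]
finger_gap: 0.0882
t 4.45 j [ 0.151  0.175 -0.282  1.251  0.06   1.661 -0.107] tcp [ 0.544  -0.0061  0.584 ] gap 0.0882 F [ 0.5 -0.4 -0. ]
approach [ 0.062 -0.003 -0.998] tilt deg 3.57 jaw z [0.998 0.011 0.062] grasp [ 0.5428 -0.0061  0.6026]
```

```bash
python3 -m jog '[[[1,0,0,0.04,0],[1,0,0,0.08,0],[1,0,0,0.12,0],[1,0,0,0.16,0],[1,0,0,0.2,0],[1,0,0,0.24,0],[1,0,0,0.28,0],[1,0,0,0.32,0]]]'; python3 st.py
```

```text
t: 5.12
tcp_pos: [0.53, -0.0082, 0.7164]
orientation: [-0.005, 0.665, 0.001, 0.747]
ft_force: [-0.6, -0.1, -0.7]
finger_gap: 0.088
t 5.12 j [-0.451  0.181  0.51   0.956 -0.093  1.91   0.02 ] tcp [ 0.53   -0.0082  0.7164] gap 0.088 F [-0.6 -0.1 -0.7]
approach [ 0.115 -0.005 -0.993] tilt deg 6.64 jaw z [0.993 0.009 0.115] grasp [ 0.5278 -0.0081  0.735 ]
```

```bash
python3 -m jog '[[[1,0,0,0.3,0],[1,0,0,0.3,0],[1,0,0,0.3,0],[1,0,0,0.3,0]]]'; python3 st.py;python3 -m jog '[[[1,0,0,0.3,0],[1,0,0,0.3,0],[1,0,0,0.3,0],[1,0,0,0.3,0]]]'; python3 st.py
```

```text
t: 5.45
tcp_pos: [0.515, -0.0083, 0.7402]
orientation: [-0.005, 0.648, 0.002, 0.762]
ft_force: [-0.1, -0.0, 0.5]
finger_gap: 0.0882
t 5.45 j [-0.561  0.138  0.617  0.955 -0.087  1.91   0.018] tcp [ 0.515  -0.0083  0.7402] gap 0.0882 F [-0.1 -0.   0.5]
approach [ 0.161 -0.005 -0.987] tilt deg 9.3 jaw z [0.987 0.01  0.161] grasp [ 0.512  -0.0082  0.7587]
t: 5.78
tcp_pos: [0.5048, -0.0086, 0.7641]
orientation: [-0.006, 0.628, 0.001, 0.778]
ft_force: [0.4, -0.3, 0.1]
finger_gap: 0.0882
t 5.78 j [-0.696  0.106  0.749  0.941 -0.08   1.91   0.017] tcp [ 0.5048 -0.0086  0.7641] gap 0.0882 F [ 0.4 -0.3  0.1]
approach [ 0.21  -0.005 -0.978] tilt deg 12.13 jaw z [0.978 0.01  0.21 ] grasp [ 0.5009 -0.0085  0.7824]
```

```bash
python3 -m jog '[[[1,0.15,0,0.3,0],[1,0.15,0,0.3,0],[1,0.15,0,0.3,0],[1,0.15,0,0.3,0],[1,0.15,0,0.3,0],[1,0.15,0,0.3,0]]]'; python3 st.py;python3 -m jog '[[[1,0.15,0,0.3,0],[1,0.15,0,0.3,0],[1,0.15,0,0.3,0],[1,0.15,0,0.3,0]]]'; python3 st.py
```

```text
t: 6.28
tcp_pos: [0.5647, -0.0086, 0.7768]
orientation: [-0.006, 0.609, 0.001, 0.793]
ft_force: [0.8, 0.3, -0.3]
finger_gap: 0.0884
t 6.28 j [-0.366  0.224  0.452  0.766 -0.114  1.91   0.021] tcp [ 0.5647 -0.0086  0.7768] gap 0.0884 F [ 0.8  0.3 -0.3]
approach [ 0.257 -0.006 -0.966] tilt deg 14.91 jaw z [0.966 0.01  0.257] grasp [ 0.5599 -0.0085  0.7948]
t: 6.62
tcp_pos: [0.5995, -0.0085, 0.7914]
orientation: [-0.006, 0.589, 0.0, 0.808]
ft_force: [0.2, 0.3, 0.1]
finger_gap: 0.0878
t 6.62 j [-0.286  0.291  0.394  0.646 -0.134  1.91   0.02 ] tcp [ 0.5995 -0.0085  0.7914] gap 0.0878 F [0.2 0.3 0.1]
approach [ 0.306 -0.007 -0.952] tilt deg 17.82 jaw z [0.952 0.01  0.306] grasp [ 0.5938 -0.0083  0.8092]
```

```bash
python3 -m jog '[[[1,0.15,0,0.3,0]]]'; python3 st.py;python3 -m jog '[[[1,0.15,0,0.3,0],[1,0.15,0,0.3,0]]]'; python3 st.py
```

```text
t: 6.7
tcp_pos: [0.6106, -0.0082, 0.8013]
orientation: [-0.006, 0.578, 0.0, 0.816]
ft_force: [0.2, -0.5, 0.0]
finger_gap: 0.0881
t 6.7 j [-0.267  0.313  0.387  0.596 -0.145  1.91   0.02 ] tcp [ 0.6106 -0.0082  0.8013] gap 0.0881 F [ 0.2 -0.5  0. ]
approach [ 0.333 -0.007 -0.943] tilt deg 19.45 jaw z [0.943 0.011 0.333] grasp [ 0.6044 -0.0081  0.819 ]
t: 6.87
tcp_pos: [0.6274, -0.0082, 0.8187]
orientation: [-0.007, 0.557, -0.0, 0.83]
ft_force: [-0.2, -0.0, 0.2]
finger_gap: 0.0881
t 6.87 j [-0.24   0.347  0.383  0.512 -0.166  1.909  0.02 ] tcp [ 0.6274 -0.0082  0.8187] gap 0.0881 F [-0.2 -0.   0.2]
approach [ 0.379 -0.008 -0.925] tilt deg 22.3 jaw z [0.925 0.011 0.379] grasp [ 0.6203 -0.0081  0.836 ]
```

Run:
```python
import numpy as np,cv2
W=np.load('pics/topW.npy'); S=np.load('pics/sceneW.npy')
# height maps statistics: rib tops
for nm,C in [('top',W),('scene',S)]:
    P=C.reshape(-1,3)
    m=(P[:,0]>.60)&(P[:,0]<.70)&(abs(P[:,1])<.22)&(P[:,2]>.118)&(P[:,2]<.145); q=P[m]
    for a,b in [(.05,.2),(-.08,.05),(-.21,-.08)]:
        r=q[(q[:,1]>a)&(q[:,1]<b)]
        print(nm,len(r),np.round(r.min(0),3),np.round(r.max(0),3),np.round(np.median(r,0),3))
    m=(P[:,2]>.24)&(P[:,2]<.29)&(P[:,0]>.6)&(P[:,0]<.75)&(abs(P[:,1])<.3); q=P[m]; k=np.polyfit(q[:,1],q[:,0],1); print('bar',np.round(k,4),len(q),q[:,1].min(),q[:,1].max(),np.median(q[:,2]))
    for a,b in [(.05,.32),(-.34,-.08)]:
        m=(P[:,2]>.02)&(P[:,2]<.036)&(P[:,0]>.36)&(P[:,0]<.58)&(P[:,1]>a)&(P[:,1]<b); q=P[m]
        print('tray top',len(q),np.round(q.min(0),3),np.round(q.max(0),3))
```

```text
top 95 [0.628 0.067 0.119] [0.642 0.138 0.135] [0.634 0.1   0.128]
top 92 [ 0.631 -0.046  0.118] [0.644 0.024 0.136] [ 0.636 -0.006  0.128]
top 93 [ 0.635 -0.18   0.118] [ 0.65  -0.109  0.136] [ 0.641 -0.142  0.128]
bar [-0.0314  0.6675] 1066 -0.27142241630061803 0.2217202074157184 0.26761039763409705
tray top 670 [0.362 0.05  0.02 ] [0.545 0.313 0.036]
tray top 681 [ 0.36 -0.34  0.02] [ 0.547 -0.08   0.036]
scene 108 [0.626 0.065 0.118] [0.645 0.139 0.134] [0.637 0.097 0.127]
scene 107 [ 0.631 -0.042  0.118] [0.649 0.026 0.135] [ 0.64  -0.005  0.126]
scene 105 [ 0.634 -0.18   0.118] [ 0.653 -0.11   0.136] [ 0.645 -0.139  0.126]
bar [-0.0303  0.6729] 925 -0.2737464391018965 0.22155239969638374 0.26760375611199844
tray top 539 [0.364 0.05  0.02 ] [0.548 0.311 0.036]
tray top 544 [ 0.363 -0.34   0.02 ] [ 0.551 -0.08   0.036]
```

```bash
python3 -m jog '[[[1,0.15,0,0.3,0],[1,0.15,0,0.3,0]]]'; python3 st.py
python3 - <<'E'
from cell import robot
from h import *
s=robot.state();M=R.from_quat(s['orientation']).as_matrix();p=np.array(s['tcp_pos'])
for cam in ["scene","top"]:
    c=cal(robot,cam); im,d=robot.camera(cam); cv2.imwrite(f"pics/{cam}1.png",im[:,:,::-1]); W=cloud(c,d)
    L=(W.reshape(-1,3)-p)@M
    m=(abs(L[:,0]+.1)<.15)&(abs(L[:,1])<.2)&(abs(L[:,2])<.2); L=L[m]
    print(cam,len(L))
    for a in np.arange(-.25,.03,.02):
        q=L[(L[:,0]>=a)&(L[:,0]<a+.02)]
        if len(q)>5: print(round(a,2),len(q),'y',np.round(np.percentile(q[:,1],[2,98]),3),'z',np.round(np.percentile(q[:,2],[2,98]),3))
    if cam=="scene":
        u,v=proj(c,p)[0]; u,v=int(u),int(v); k=im[max(0,v-90):v+60,u-110:u+110,::-1]; cv2.imwrite("pics/hand.png",cv2.resize(k,None,fx=3.5,fy=3.5))
E
```

```text
t: 7.03
tcp_pos: [0.6421, -0.008, 0.8323]
orientation: [-0.007, 0.539, -0.0, 0.842]
ft_force: [0.2, -0.3, -0.1]
finger_gap: 0.0883
t 7.03 j [-0.22   0.379  0.39   0.438 -0.191  1.909  0.019] tcp [ 0.6421 -0.008   0.8323] gap 0.0883 F [ 0.2 -0.3 -0.1]
approach [ 0.418 -0.008 -0.908] tilt deg 24.71 jaw z [0.908 0.011 0.418] grasp [ 0.6343 -0.0079  0.8493]
scene 0
top 2733
-0.11 2148 y [-0.032  0.032] z [0.053 0.093]
-0.09 578 y [-0.033  0.033] z [0.052 0.066]
-0.07 7 y [-0.014 -0.005] z [0.052 0.052]
```

Run:
```python
import cv2
a=cv2.imread('pics/scene1.png'); b=cv2.imread('pics/top1.png')
cv2.imwrite('pics/m1.png',cv2.vconcat([a[:200,100:600],b[0:400,70:570]]))
```

```text
(no output)
```

View pics/m1.png

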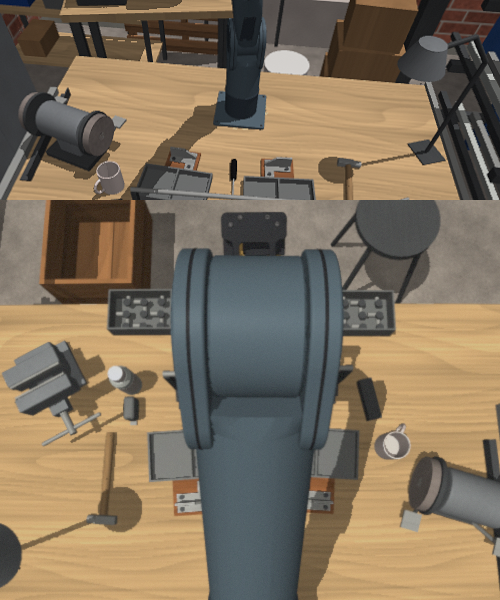

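Run:
```python
from cell import robot
from h import *
ct=cal(robot,"top"); cs=cal(robot,"scene")
for n,(a,b) in dict(right=(262.4,295.9),mid=(309.1,342.9),rgt=(354.1,387.6)).items():
    print(n,np.round(ray(ct,[[a,190],[b,190]],.09),4).tolist())
# rack model check: project predicted geometry
th=.031; O=np.array([.655,-.0255,0]); ex=np.array([np.cos(th),np.sin(th),0]); ey=np.array([-np.sin(th),np.cos(th),0]); ez=np.array([0,0,1.])
n=-np.sin(np.radians(25))*ex+np.cos(np.radians(25))*ez; s=np.cos(np.radians(25))*ex+np.sin(np.radians(25))*ez
a=cv2.imread('pics/top0.png'); b=cv2.imread('pics/scene0.png')
f=4
A=cv2.resize(a[150:215,225:430],None,fx=f,fy=f,interpolation=cv2.INTER_CUBIC);B=cv2.resize(b[180:262,225:425],None,fx=f,fy=f,interpolation=cv2.INTER_CUBIC)
def dr(I,c,o,pts,col):
    q=((proj(c,pts)-o+.5)*f).astype(int); cv2.polylines(I,[q.reshape(-1,1,2)],False,col,1)
def F(y,s_,n_): return O+.085*ez+y*ey+s_*s+n_*n
for I,c,o in [(A,ct,(225,150)),(B,cs,(225,180))]:
    dr(I,c,o,[O+.263*ez+.014*ex-.25*ey,O+.263*ez+.014*ex+.25*ey],(0,0,255))
    for yc,h in [(.135,-1),(0,1),(-.135,1)]:
        # h: heel toward +y if 1
        R_=[F(yc+h*.05,0,0),F(yc+h*.05,0,.05),F(yc-h*.01,0,.05),F(yc-h*.05,0,.016)]
        dr(I,c,o,R_,(0,255,0))
        dr(I,c,o,[F(yc+.05,-.028,.006),F(yc-.05,-.028,.006),F(yc-.05,.028,.006),F(yc+.05,.028,.006),F(yc+.05,-.028,.006)],(255,100,0))
cv2.imwrite('pics/ov.png',cv2.vconcat([A[:,:800],B]))
```

```text
right [[0.6471, 0.1666, 0.09], [0.6467, 0.0667, 0.09]]
mid [[0.6465, 0.0273, 0.09], [0.6462, -0.0735, 0.09]]
rgt [[0.646, -0.107, 0.09], [0.6457, -0.2074, 0.09]]
```

View pics/ov.png

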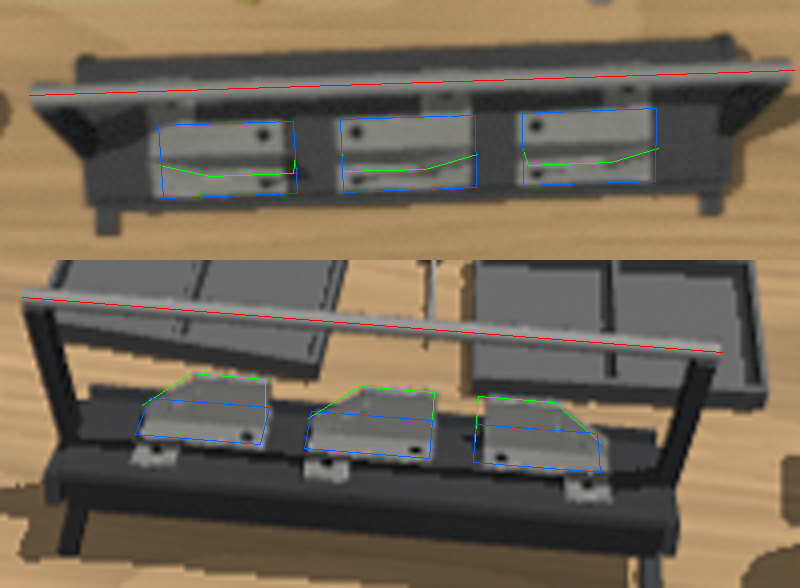

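```bash
cat > tgt.py <<'E'
from cell import robot
from h import *
import sys
th=.031; O=np.array([.655,-.0255,0]); ex=np.array([np.cos(th),np.sin(th),0]); ey=np.array([-np.sin(th),np.cos(th),0]); ez=np.array([0,0,1.])
n=-np.sin(np.radians(25))*ex+np.cos(np.radians(25))*ez; s=np.cos(np.radians(25))*ex+np.sin(np.radians(25))*ez
YG=dict(R=.134,M=.010,L=-.124)
def F(y,s_,n_): return O+.085*ez+y*ey+s_*s+n_*n
if __name__=="__main__":
    st=robot.state(); p=np.array(st['tcp_pos'])
    for a in sys.argv[2:]:
        N=float(a); t=F(YG[sys.argv[1]],0,N); print(N,'tcp target',np.round(t,4),'delta',np.round(t-p,4))
    v=p-F(0,0,0); print('now rack y,s,n',np.round([v@ey,v@s,v@n],4),'n vec',np.round(n,3))
E
python3 tgt.py M .217 .117 .0173
```

```text
0.217 tcp target [ 0.563  -0.0183  0.2817] delta [-0.0793 -0.0102 -0.5495]
0.117 tcp target [ 0.6053 -0.017   0.191 ] delta [-0.037  -0.0088 -0.6401]
0.0173 tcp target [ 0.6474 -0.0157  0.1007] delta [ 0.0051 -0.0075 -0.7305]
now rack y,s,n [0.0177 0.3043 0.6814] n vec [-0.422 -0.013  0.906]
```

```bash
python3 -m jog '[[[1,-0.01,0,-0.038,0.01],[1,-0.02,0,-0.076,0.02],[1,-0.03,0,-0.114,0.03],[1,-0.04,-0.003,-0.152,0.035],[1,-0.05,-0.005,-0.19,0.035],[1,-0.06,-0.01,-0.228,0.035],[1,-0.07,-0.01,-0.266,0.035],[1,-0.08,-0.01,-0.304,0.035],[0.6,-0.08,-0.01,-0.342,0.035],[0.6,-0.08,-0.01,-0.38,0.035],[0.6,-0.08,-0.01,-0.42,0.035],[0.6,-0.08,-0.01,-0.46,0.035],[0.6,-0.08,-0.01,-0.5,0.035],[0.6,-0.08,-0.01,-0.53,0.035],[0.6,-0.08,-0.01,-0.55,0.035],[0.6,-0.08,-0.01,-0.55,0.035]]]'; python3 st.py;python3 tgt.py M .217;  python3 - <<'E'
from cell import robot
from h import *
s=robot.state();M=R.from_quat(s['orientation']).as_matrix();p=np.array(s['tcp_pos'])
for cam in ["scene","top"]:
    c=cal(robot,cam); im,d=robot.camera(cam); cv2.imwrite(f"pics/{cam}2.png",im[:,:,::-1]); W=cloud(c,d)
    L=(W.reshape(-1,3)-p)@M
    m=(abs(L[:,0]+.1)<.15)&(abs(L[:,1])<.12)&(abs(L[:,2])<.12)&(W.reshape(-1,3)[:,2]>.29); L=L[m]
    print(cam,len(L))
    for a in np.arange(-.25,.03,.02):
        q=L[(L[:,0]>=a)&(L[:,0]<a+.02)]
        if len(q)>5: print(round(a,2),len(q),'y',np.round(np.percentile(q[:,1],[2,98]),3),'z',np.round(np.percentile(q[:,2],[2,98]),3))
    if cam=="scene":
        u,v=proj(c,p)[0]; u,v=int(u),int(v); k=im[max(0,v-90):v+60,u-100:u+100,::-1]; cv2.imwrite("pics/hand.png",cv2.resize(k,None,fx=3.5,fy=3.5))
E
```

```text
t: 8.47
tcp_pos: [0.5575, -0.0181, 0.2764]
orientation: [-0.017, 0.544, 0.014, 0.839]
ft_force: [0.3, 0.2, -0.5]
finger_gap: 0.0528
t 8.47 j [-0.372  0.132  0.342  2.107 -0.069  0.491  0.058] tcp [ 0.5575 -0.0181  0.2764] gap 0.0528 F [ 0.3  0.2 -0.5]
approach [ 0.408  0.005 -0.913] tilt deg 24.07 jaw z [0.912 0.044 0.408] grasp [ 0.5499 -0.0182  0.2935]
0.217 tcp target [ 0.563  -0.0183  0.2817] delta [ 0.0055 -0.0002  0.0053]
now rack y,s,n [ 0.0104 -0.0072  0.2145] n vec [-0.422 -0.013  0.906]
scene 2010
-0.25 224 y [-0.037  0.035] z [0.014 0.041]
-0.23 204 y [-0.036  0.034] z [0.014 0.041]
-0.21 210 y [-0.038  0.035] z [0.01  0.042]
-0.19 170 y [-0.037  0.035] z [0.009 0.043]
-0.17 180 y [-0.036  0.033] z [-0.003  0.04 ]
-0.15 108 y [-0.032  0.029] z [-0.001  0.021]
-0.13 115 y [-0.023  0.02 ] z [0.001 0.021]
-0.11 403 y [-0.035  0.031] z [-0.08   0.097]
-0.09 237 y [-0.035  0.032] z [-0.078  0.094]
-0.07 61 y [-0.035  0.031] z [-0.034  0.09 ]
-0.05 35 y [-0.011  0.009] z [0.04  0.048]
-0.03 42 y [-0.01   0.008] z [0.039 0.046]
-0.01 21 y [-0.012  0.008] z [0.037 0.044]
top 1339
-0.25 133 y [-0.033  0.037] z [0.022 0.04 ]
-0.23 92 y [-0.036  0.021] z [0.017 0.041]
-0.21 133 y [-0.04   0.032] z [0.008 0.042]
-0.19 52 y [-0.038  0.032] z [0.017 0.042]
-0.17 84 y [-0.033  0.032] z [0.019 0.04 ]
-0.13 89 y [-0.031  0.031] z [0.023 0.096]
-0.11 577 y [-0.034  0.029] z [0.025 0.097]
-0.09 179 y [-0.034  0.031] z [0.011 0.061]
```

View pics/hand.png

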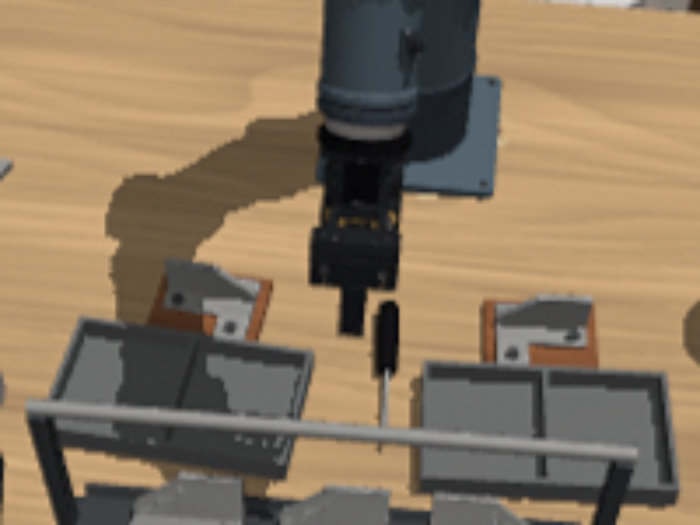

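```bash
python3 - <<'E'
from cell import robot
from h import *
M=R.from_quat([0.4397,0.5546,-0.439,0.5535]).as_matrix();p=np.array([.1479,-.6323,.2378])
for cam in ["scene","top"]:
    W=np.load(f'pics/{cam}W.npy')
    L=(W.reshape(-1,3)-p)@M
    m=(abs(L[:,0]+.1)<.15)&(abs(L[:,1])<.12)&(abs(L[:,2])<.12); L=L[m]
    print(cam,len(L))
    for a in np.arange(-.2,.03,.01):
        q=L[(L[:,0]>=a)&(L[:,0]<a+.01)]
        if len(q)>5: print(round(a,2),len(q),'y',np.round(np.percentile(q[:,1],[1,99]),3),'z',np.round(np.percentile(q[:,2],[1,99]),3), np.sort(np.round(q[:,2],3))[[0,1,-2,-1]])
E
python3 - <<'E'
import cv2
a=cv2.imread('pics/scene0.png'); cv2.imwrite('pics/h0.png',cv2.resize(a[0:90,110:220],None,fx=6,fy=6,interpolation=2))
E
```

```text
scene 1947
-0.2 70 y [-0.     0.042] z [-0.039  0.038] [-0.041 -0.039  0.037  0.04 ]
-0.19 58 y [-0.007  0.043] z [-0.04   0.033] [-0.04  -0.039  0.031  0.035]
-0.18 37 y [0.006 0.035] z [-0.031  0.022] [-0.031 -0.031  0.02   0.022]
-0.17 98 y [-0.013  0.039] z [-0.039  0.038] [-0.039 -0.039  0.038  0.04 ]
-0.16 85 y [-0.032  0.039] z [-0.042  0.028] [-0.042 -0.042  0.027  0.033]
-0.15 29 y [-0.018  0.036] z [-0.041  0.014] [-0.042 -0.041  0.01   0.015]
-0.14 52 y [-0.017  0.029] z [-0.041  0.014] [-0.041 -0.041  0.013  0.016]
-0.13 48 y [-0.011  0.028] z [-0.042  0.015] [-0.042 -0.041  0.014  0.015]
-0.12 113 y [-0.027  0.037] z [-0.092  0.092] [-0.093 -0.092  0.093  0.094]
-0.11 362 y [-0.032  0.038] z [-0.093  0.095] [-0.094 -0.094  0.095  0.097]
-0.1 105 y [-0.027  0.038] z [-0.092  0.092] [-0.092 -0.092  0.092  0.094]
-0.09 140 y [-0.031  0.039] z [-0.085  0.082] [-0.091 -0.086  0.082  0.085]
-0.08 80 y [-0.013  0.04 ] z [-0.086  0.083] [-0.086 -0.086  0.082  0.085]
-0.07 11 y [-0.031  0.031] z [-0.084  0.084] [-0.084 -0.084  0.08   0.085]
-0.06 15 y [-0.001  0.014] z [-0.058  0
[... 1293 characters left out ...]
0.1 126 y [-0.017  0.036] z [-0.093  0.091] [-0.093 -0.093  0.091  0.092]
-0.09 237 y [-0.012  0.036] z [-0.091  0.082] [-0.092 -0.092  0.085  0.087]
-0.08 117 y [-0.02   0.036] z [-0.087  0.081] [-0.088 -0.087  0.082  0.085]
-0.07 41 y [-0.028  0.035] z [-0.086  0.07 ] [-0.086 -0.086  0.065  0.074]
-0.03 13 y [-0.002  0.011] z [0.044 0.057] [0.043 0.045 0.056 0.058]
-0.02 11 y [0.003 0.011] z [0.045 0.06 ] [0.045 0.045 0.059 0.06 ]
-0.01 14 y [0.001 0.099] z [0.044 0.108] [0.043 0.044 0.058 0.115]
0.0 20 y [0.006 0.118] z [0.047 0.12 ] [0.046 0.054 0.119 0.12 ]
0.01 56 y [0.079 0.111] z [0.101 0.12 ] [0.101 0.102 0.12  0.12 ]
0.02 64 y [0.068 0.119] z [0.088 0.12 ] [0.086 0.089 0.12  0.12 ]
```

View pics/h0.png

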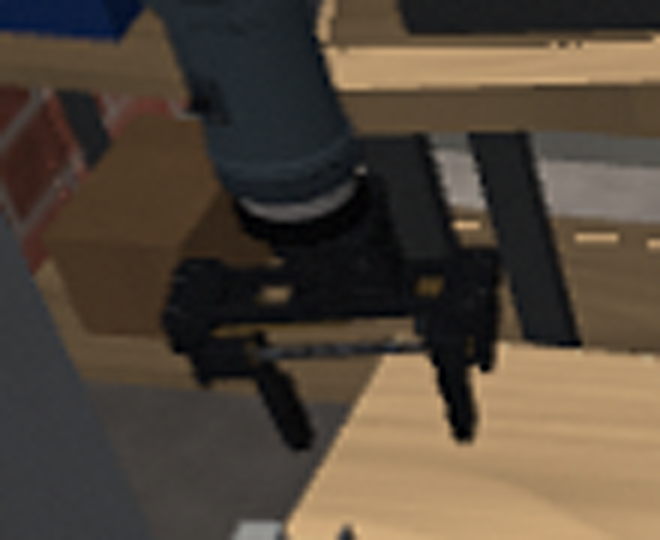

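Run:
```python
from h import *
M=R.from_quat([0.4397,0.5546,-0.439,0.5535]).as_matrix();p=np.array([.1479,-.6323,.2378])
for cam in ["scene","top"]:
    L=(np.load(f'pics/{cam}W.npy').reshape(-1,3)-p)@M
    for lo,hi in [(.05,.08),(.08,.097)]:
        q=L[(abs(L[:,2])>lo)&(abs(L[:,2])<hi)&(abs(L[:,1])<.05)&(L[:,0]<-.06)&(L[:,0]>-.2)]
        print(cam,lo,len(q),np.round(np.percentile(q[:,0],[0,1,5,20,50]),4))
P=np.load('pics/topW.npy').reshape(-1,3)
from tgt import *
v=P-F(0,0,0); y,S,N=v@ey,v@s,v@n
m=(abs(N)<.03)&(S<-.015)&(S>-.07)&((abs(y-.07)<.015)|(abs(y+.065)<.015)|(abs(y+.21)<.015))
for a in np.arange(-.07,-.015,.004):
    q=N[m&(S>=a)&(S<a+.004)]
    if len(q): print(round(a,3),len(q),np.round(np.median(q),4))
```

```text
scene 0.05 358 [-0.113  -0.1111 -0.1103 -0.1082 -0.0995]
scene 0.08 172 [-0.1133 -0.1118 -0.1106 -0.1092 -0.1069]
top 0.05 591 [-0.1126 -0.1107 -0.1095 -0.1072 -0.1044]
top 0.08 382 [-0.1124 -0.1107 -0.1094 -0.1075 -0.1049]
-0.042 1 0.0045
-0.038 25 0.009
-0.034 41 0.0084
-0.03 60 0.0033
-0.026 38 -0.0008
-0.022 44 -0.0008
-0.018 25 -0.0014
```

```bash
python3 -m jog '[[[1,-0.012,0,-0.005,0],[1,0.002,0,-0.036,0],[1,0.016,0,-0.066,0],[1,0.03,0.001,-0.096,0],[1,0.03,0.001,-0.096,0]]]' 30; python3 st.py;python3 tgt.py M .0145; python3 -c "
from tgt import *
p=np.array(robot.state()['tcp_pos']); print(F(.010,-.02,.0145)-p)"
```

```text
t: 8.98
tcp_pos: [0.5918, -0.0164, 0.1824]
orientation: [-0.017, 0.542, 0.015, 0.84]
ft_force: [-0.2, -0.3, 0.0]
finger_gap: 0.0843
t 8.98 j [-0.259  0.346  0.24   2.116 -0.251  0.27   0.224] tcp [ 0.5918 -0.0164  0.1824] gap 0.0843 F [-0.2 -0.3  0. ]
approach [ 0.413  0.007 -0.911] tilt deg 24.38 jaw z [0.91  0.044 0.413] grasp [ 0.5841 -0.0165  0.1995]
0.0145 tcp target [ 0.6486 -0.0157  0.0981] delta [ 0.0568  0.0007 -0.0843]
now rack y,s,n [ 0.0111 -0.0158  0.1149] n vec [-0.422 -0.013  0.906]
[ 0.0386674   0.00014402 -0.09274032]
```

```bash
python3 -m jog '[[[1,0.012,0,-0.03,0],[1,0.024,0,-0.06,0],[1,0.032,0,-0.078,0],[1,0.032,0,-0.078,0]]]'; python3 st.py; python3 -c "
from tgt import *
p=np.array(robot.state()['tcp_pos']); print(F(.010,-.02,.0145)-p)"
```

```text
t: 9.32
tcp_pos: [0.6191, -0.014, 0.1212]
orientation: [-0.013, 0.541, 0.018, 0.841]
ft_force: [-0.5, -0.1, -0.7]
finger_gap: 0.088
t 9.32 j [-0.314  0.511  0.325  2.088 -0.847  0.199  0.787] tcp [ 0.6191 -0.014   0.1212] gap 0.088 F [-0.5 -0.1 -0.7]
approach [ 0.415  0.017 -0.91 ] tilt deg 24.53 jaw z [0.909 0.041 0.415] grasp [ 0.6114 -0.0143  0.1382]
[ 0.01130549 -0.00222649 -0.0314721 ]
```

```bash
python3 -m jog '[[[1,0,0,0,0],[1,0,0,0,0]]]'; python3 st.py; python3 -c "
from tgt import *
p=np.array(robot.state()['tcp_pos']); print(F(.010,-.02,.0145)-p)"
```

```text
t: 9.48
tcp_pos: [0.6181, -0.014, 0.1206]
orientation: [-0.013, 0.542, 0.018, 0.84]
ft_force: [-0.1, -0.2, -0.1]
finger_gap: 0.0881
t 9.48 j [-0.313  0.511  0.324  2.089 -0.833  0.198  0.774] tcp [ 0.6181 -0.014   0.1206] gap 0.0881 F [-0.1 -0.2 -0.1]
approach [ 0.413  0.016 -0.911] tilt deg 24.4 jaw z [0.91  0.042 0.413] grasp [ 0.6104 -0.0142  0.1376]
[ 0.01236657 -0.00230236 -0.03086795]
```

```bash
python3 -m jog '[[[1,0.006,-0.001,-0.015,0],[1,0.012,-0.002,-0.03,0],[1,0.012,-0.002,-0.03,0],[1,0.012,-0.002,-0.03,0]]]'; python3 st.py; python3 -c "
from tgt import *
p=np.array(robot.state()['tcp_pos']); print(F(.010,-.02,.0145)-p)"
```

```text
t: 9.82
tcp_pos: [0.6294, -0.0163, 0.0899]
orientation: [-0.013, 0.542, 0.018, 0.84]
ft_force: [-0.9, -0.0, -0.2]
finger_gap: 0.0881
t 9.82 j [-0.325  0.591  0.351  2.069 -1.164  0.195  1.091] tcp [ 0.6294 -0.0163  0.0899] gap 0.0881 F [-0.9 -0.  -0.2]
approach [ 0.412  0.016 -0.911] tilt deg 24.32 jaw z [0.91  0.041 0.412] grasp [ 0.6217 -0.0166  0.107 ]
[ 1.05319174e-03  8.06687187e-05 -2.55822979e-04]
```

```bash
python3 -m jog '[[[1,0.009,0,0.004,0],[1,0.019,0.0005,0.0085,0],[1,0.019,0.0005,0.0085,0]]]'; python3 st.py; python3 tgt.py M .0145
python3 - <<'E'
from cell import robot
import cv2,numpy as np
from h import *
im,d=robot.camera("wrist"); cv2.imwrite("pics/w1.png",im[:,:,::-1])
im,d=robot.camera("scene"); cv2.imwrite("pics/s3.png",cv2.resize(im[130:260,230:420,::-1],None,fx=4,fy=4,interpolation=2))
E
```

```text
t: 10.07
tcp_pos: [0.6505, -0.0158, 0.1001]
orientation: [-0.014, 0.541, 0.018, 0.841]
ft_force: [-0.6, -0.1, 0.2]
finger_gap: 0.0878
t 10.07 j [-0.387  0.612  0.439  2.021 -1.117  0.257  1.023] tcp [ 0.6505 -0.0158  0.1001] gap 0.0878 F [-0.6 -0.1  0.2]
approach [ 0.415  0.015 -0.91 ] tilt deg 24.51 jaw z [0.909 0.042 0.415] grasp [ 0.6427 -0.0161  0.1171]
0.0145 tcp target [ 0.6486 -0.0157  0.0981] delta [-0.0019  0.0001 -0.0019]
now rack y,s,n [0.0098 0.0025 0.0154] n vec [-0.422 -0.013  0.906]
```

View pics/w1.png

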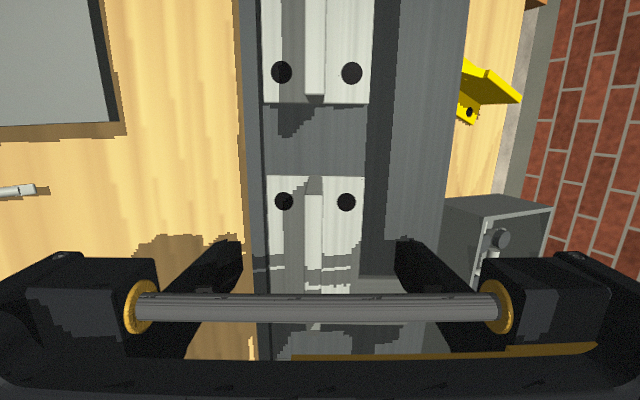

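View pics/s3.png

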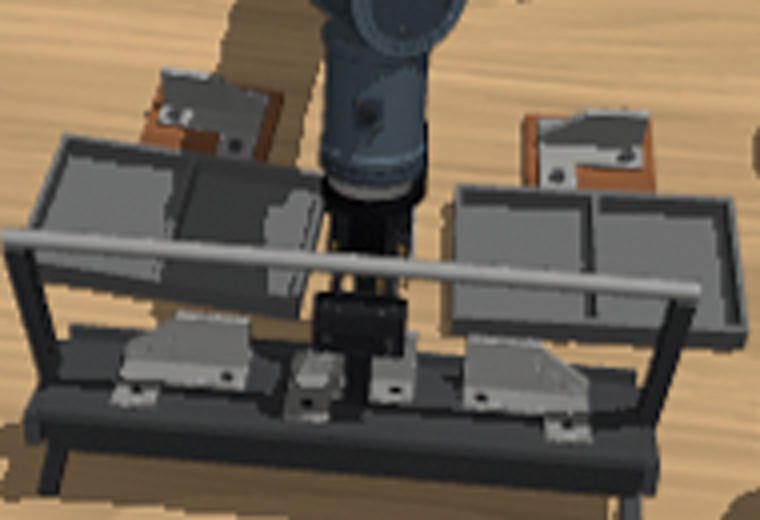

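```bash
python3 -m jog '[[[0.3,-0.002,0,-0.001,0],[0,-0.002,0,-0.001,0],[0,-0.002,0,-0.001,0],[0,-0.002,0,-0.001,0],[0,-0.002,0,-0.001,0],[0,-0.002,0,-0.001,0],[0,-0.002,0,-0.001,0]]]' 40; python3 st.py; python3 tgt.py M .0145
```

```text
t: 10.75
tcp_pos: [0.6461, -0.0163, 0.096]
orientation: [-0.013, 0.542, 0.017, 0.84]
ft_force: [0.1, -0.2, 0.4]
finger_gap: 0.0437
t 10.75 j [-0.382  0.614  0.432  2.029 -1.134  0.251  1.041] tcp [ 0.6461 -0.0163  0.096 ] gap 0.0437 F [ 0.1 -0.2  0.4]
approach [ 0.411  0.014 -0.912] tilt deg 24.27 jaw z [0.911 0.041 0.411] grasp [ 0.6384 -0.0165  0.113 ]
0.0145 tcp target [ 0.6486 -0.0157  0.0981] delta [0.0025 0.0006 0.0021]
now rack y,s,n [ 0.0095 -0.0031  0.0136] n vec [-0.422 -0.013  0.906]
```

```bash
python3 -m jog '[[[0,0.001,0,0.001,0],[0,0.001,0,0.001,0],[0,0.001,0,0.001,0],[0,0.001,0,0.001,0],[0,0.001,0,0.001,0],[0,0.001,0,0.001,0],[0,0.001,0,0.001,0]]]' 40; python3 st.py; python3 tgt.py M .0145
```

```text
t: 11.33
tcp_pos: [0.6476, -0.0163, 0.0973]
orientation: [-0.013, 0.542, 0.017, 0.84]
ft_force: [1.9, 0.9, 0.1]
finger_gap: 0.0078
t 11.33 j [-0.387  0.614  0.438  2.026 -1.131  0.255  1.036] tcp [ 0.6476 -0.0163  0.0973] gap 0.0078 F [1.9 0.9 0.1]
approach [ 0.412  0.014 -0.911] tilt deg 24.33 jaw z [0.91  0.04  0.412] grasp [ 0.6399 -0.0166  0.1144]
0.0145 tcp target [ 0.6486 -0.0157  0.0981] delta [0.001  0.0006 0.0008]
now rack y,s,n [ 0.0094 -0.0013  0.0142] n vec [-0.422 -0.013  0.906]
```

```bash
python3 -m jog '[[[0,-0.003,0,0.007,0],[0,-0.006,0,0.014,0],[0,-0.0065,0,0.0145,0]]]'; python3 st.py; python3 tgt.py M .0145
```

```text
t: 11.58
tcp_pos: [0.6396, -0.016, 0.1116]
orientation: [-0.013, 0.543, 0.018, 0.839]
ft_force: [-0.7, -0.2, -5.2]
finger_gap: 0.0074
t 11.58 j [-0.428  0.586  0.489  2.043 -1.094  0.282  0.999] tcp [ 0.6396 -0.016   0.1116] gap 0.0074 F [-0.7 -0.2 -5.2]
approach [ 0.41   0.015 -0.912] tilt deg 24.2 jaw z [0.911 0.042 0.41 ] grasp [ 0.6319 -0.0163  0.1287]
0.0145 tcp target [ 0.6486 -0.0157  0.0981] delta [ 0.009   0.0003 -0.0135]
now rack y,s,n [ 0.01   -0.0024  0.0305] n vec [-0.422 -0.013  0.906]
```

```bash
python3 -m jog '[[[0,-0.009,0,-0.004,0],[0,-0.018,0,-0.0085,0],[0,-0.018,0,-0.0085,0],[0,-0.028,0,0.014,0],[0,-0.04,0,0.039,0],[0,-0.052,0,0.065,0],[0,-0.07,0,0.104,0]]]'; python3 st.py; python3 tgt.py M .0145
```

```text
t: 12.17
tcp_pos: [0.5711, -0.0161, 0.2111]
orientation: [-0.014, 0.544, 0.017, 0.839]
ft_force: [1.7, 0.4, -2.6]
finger_gap: 0.0077
t 12.17 j [-0.788  0.361  0.889  2.162 -0.786  0.423  0.727] tcp [ 0.5711 -0.0161  0.2111] gap 0.0077 F [ 1.7  0.4 -2.6]
approach [ 0.407  0.014 -0.913] tilt deg 24.06 jaw z [0.912 0.042 0.408] grasp [ 0.5635 -0.0164  0.2282]
0.0145 tcp target [ 0.6486 -0.0157  0.0981] delta [ 0.0775  0.0004 -0.113 ]
now rack y,s,n [ 0.012  -0.0224  0.1496] n vec [-0.422 -0.013  0.906]
```

```bash
python3 -m jog '[[[0,-0.04,0,0.03,0],[0,-0.08,0,0.06,0],[0,-0.12,0,0.06,0],[0,-0.16,0,0.06,0]]]'; python3 st.py
```

```text
t: 12.5
tcp_pos: [0.4958, -0.0124, 0.2562]
orientation: [-0.013, 0.551, 0.018, 0.834]
ft_force: [-1.2, 0.2, -4.9]
finger_gap: 0.0079
t 12.5 j [-1.166  0.053  1.16   2.274 -0.135  0.447  0.138] tcp [ 0.4958 -0.0124  0.2562] gap 0.0079 F [-1.2  0.2 -4.9]
approach [ 0.392  0.016 -0.92 ] tilt deg 23.11 jaw z [0.919 0.042 0.392] grasp [ 0.4885 -0.0127  0.2734]
```

```bash
python3 -m jog '[[[0,-0.04,0,0,0],[0,-0.08,0,0,0],[0,-0.12,0,0,0]]]'; python3 st.py;  python3 -m jog '[[[0,-0.1,0,0,0],[0,-0.1,0,0,0]]]'; python3 st.py
```

```text
t: 12.75
tcp_pos: [0.4488, -0.0075, 0.2539]
orientation: [-0.01, 0.559, 0.025, 0.829]
ft_force: [0.1, 1.0, -4.0]
finger_gap: 0.0074
t 12.75 j [-1.038 -0.117  0.925  2.351  0.215  0.485 -0.218] tcp [ 0.4488 -0.0075  0.2539] gap 0.0074 F [ 0.1  1.  -4. ]
approach [ 0.373  0.03  -0.927] tilt deg 22.0 jaw z [0.926 0.045 0.374] grasp [ 0.4419 -0.0081  0.2712]
t: 12.92
tcp_pos: [0.4379, -0.01, 0.2577]
orientation: [-0.006, 0.556, 0.025, 0.83]
ft_force: [0.6, -0.8, -4.8]
finger_gap: 0.0078
t 12.92 j [-0.744 -0.113  0.642  2.364  0.147  0.482 -0.163] tcp [ 0.4379 -0.01    0.2577] gap 0.0078 F [ 0.6 -0.8 -4.8]
approach [ 0.379  0.035 -0.925] tilt deg 22.4 jaw z [0.924 0.039 0.381] grasp [ 0.4308 -0.0107  0.275 ]
```

```bash
python3 -m jog '[[[0,-0.15,0,0,0],[0,-0.15,0,0,0],[0,-0.15,0,0,0],[0,-0.15,0,0,0]]]'; python3 st.py;  python3 -m jog '[[[0,-0.15,0,0,0],[0,-0.15,0,0,0],[0,-0.15,0,0,0]]]'; python3 st.py
```

```text
t: 13.25
tcp_pos: [0.416, -0.0158, 0.2673]
orientation: [-0.0, 0.551, 0.028, 0.834]
ft_force: [0.2, -0.1, -3.9]
finger_gap: 0.008
t 13.25 j [-0.183 -0.131  0.124  2.378 -0.017  0.49  -0.003] tcp [ 0.416  -0.0158  0.2673] gap 0.008 F [ 0.2 -0.1 -3.9]
approach [ 0.391  0.046 -0.919] tilt deg 23.19 jaw z [0.919 0.032 0.393] grasp [ 0.4087 -0.0167  0.2845]
t: 13.5
tcp_pos: [0.3948, -0.022, 0.2835]
orientation: [0.008, 0.545, 0.032, 0.838]
ft_force: [0.1, -0.4, -4.3]
finger_gap: 0.0076
t 13.5 j [ 0.235 -0.189 -0.211  2.383 -0.216  0.537  0.217] tcp [ 0.3948 -0.022   0.2835] gap 0.0076 F [ 0.1 -0.4 -4.3]
approach [ 0.404  0.063 -0.913] tilt deg 24.14 jaw z [0.914 0.021 0.406] grasp [ 0.3873 -0.0232  0.3005]
```

```bash
python3 -m jog '[[[0,-0.12,0,-0.1,0],[0,-0.12,0,-0.1,0]]]'; python3 st.py;  python3 -m jog '[[[0,-0.12,0,-0.1,0],[0,-0.12,0,-0.1,0]]]'; python3 st.py
```

```text
t: 13.67
tcp_pos: [0.3825, -0.0252, 0.2913]
orientation: [0.01, 0.542, 0.033, 0.84]
ft_force: [0.3, -0.9, -4.7]
finger_gap: 0.0079
t 13.67 j [ 0.514 -0.233 -0.418  2.386 -0.363  0.577  0.385] tcp [ 0.3825 -0.0252  0.2913] gap 0.0079 F [ 0.3 -0.9 -4.7]
approach [ 0.411  0.066 -0.909] tilt deg 24.62 jaw z [0.91  0.018 0.413] grasp [ 0.3748 -0.0265  0.3083]
t: 13.83
tcp_pos: [0.3712, -0.028, 0.2938]
orientation: [0.01, 0.542, 0.032, 0.839]
ft_force: [-0.9, -0.6, -5.0]
finger_gap: 0.0079
t 13.83 j [ 0.793 -0.281 -0.613  2.389 -0.512  0.629  0.562] tcp [ 0.3712 -0.028   0.2938] gap 0.0079 F [-0.9 -0.6 -5. ]
approach [ 0.41   0.065 -0.91 ] tilt deg 24.51 jaw z [0.911 0.018 0.412] grasp [ 0.3635 -0.0292  0.3108]
```

```bash
cat > fk.py <<'E'
from h import *
D=[([1.2748,0.5372,-0.0044,1.5389,0.0026,1.0673,-0.0712],[0.1479,-0.6323,0.2378],[0.4397,0.5546,-0.439,0.5535]),
([1.046,0.4,0.425,0.801,-0.179,1.908,0.132],[0.1434,-0.607,0.6611],[0.397,0.559,-0.424,0.592]),
([-0.696,0.106,0.749,0.941,-0.08,1.91,0.017],[0.5048,-0.0086,0.7641],[-0.006,0.628,0.001,0.778]),
([-0.22,0.379,0.39,0.438,-0.191,1.909,0.019],[0.6421,-0.008,0.8323],[-0.007,0.539,-0.0,0.842]),
([-0.372,0.132,0.342,2.107,-0.069,0.491,0.058],[0.5575,-0.0181,0.2764],[-0.017,0.544,0.014,0.839]),
([-0.387,0.614,0.438,2.026,-1.131,0.255,1.036],[0.6476,-0.0163,0.0973],[-0.013,0.542,0.017,0.84]),
([-0.788,0.361,0.889,2.162,-0.786,0.423,0.727],[0.5711,-0.0161,0.2111],[-0.014,0.544,0.017,0.839]),
([-1.166,0.053,1.16,2.274,-0.135,0.447,0.138],[0.4958,-0.0124,0.2562],[-0.013,0.551,0.018,0.834]),
([0.793,-0.281,-0.613,2.389,-0.512,0.629,0.562],[0.3712,-0.028,0.2938],[0.01,0.542,0.032,0.839])]
RA=lambda a,t:R.from_rotvec(np.eye(3)['xyz'.index(a)]*t)
# tool x down the hand axis; jaw z
def fk(q,P,sg):
    yaw0,H,L2,L3,L4,e1,e2,yt,x0,y0=P
    p=np.array([x0,y0,H]); r=RA('z',yaw0+sg[0]*q[0])*RA('y',q[1]); p=p+r.apply([e1,0,L2])
    r=r*RA('z',sg[1]*q[2])*RA('y',q[3]); p=p+r.apply([e2,0,L3])
    r=r*RA('z',sg[2]*q[4])*RA('y',q[5]); p=p+r.apply([0,0,L4])
    r=r*RA('z',sg[3]*q[6]+yt)
    # tool axes: x= local z ; jaw z = local x-ish
    T=r*R.from_matrix(np.array([[0,0,-1],[0,1,0],[1,0,0]]).astype(float))
    return p,T
if __name__=="__main__":
    from scipy.optimize import least_squares
    import itertools,json
    best=None
    for sg in itertools.product([-1,1],repeat=4):
        if sg[0]==1: continue
        for yt in (0,np.pi):
            def res(P):
                o=[]
                for q,p,Q in D:
                    a,T=fk(q,P,sg); o+=list((a-p)*10)+list((T.inv()*R.from_quat(Q)).as_rotvec())
                return o
            s=least_squares(res,[-.07,.34,.5,.45,.31,0,0,yt,0,0])
            if best is None or s.cost<best[0]: best=(s.cost,sg,s.x)
            print(sg,yt,s.cost)
    print(best); json.dump([list(best[1]),list(best[2])],open('fk.json','w'))
E
python3 fk.py
```

```text
(-1, -1, -1, -1) 0 0.06639864917145263
(-1, -1, -1, -1) 3.141592653589793 0.0663986491721383
(-1, -1, -1, 1) 0 2.4565074936935396
(-1, -1, -1, 1) 3.141592653589793 2.4565074936926696
(-1, -1, 1, -1) 0 3.8744042841202893
(-1, -1, 1, -1) 3.141592653589793 3.8744042841357986
(-1, -1, 1, 1) 0 1.2251012191645714
(-1, -1, 1, 1) 3.141592653589793 1.2251012191792905
(-1, 1, -1, -1) 0 15.961015009484594
(-1, 1, -1, -1) 3.141592653589793 15.961015031196668
(-1, 1, -1, 1) 0 19.200075073283838
(-1, 1, -1, 1) 3.141592653589793 19.200075066478338
(-1, 1, 1, -1) 0 13.03318971067954
(-1, 1, 1, -1) 3.141592653589793 13.033189708090626
(-1, 1, 1, 1) 0 11.321950276262916
(-1, 1, 1, 1) 3.141592653589793 11.32195027879114
(np.float64(0.06639864917145263), (-1, -1, -1, -1), array([-0.09022608,  0.31229802,  0.51760321,  0.4450944 ,  0.30107555,
        0.00341044, -0.00204896, -0.08478464,  0.01241708,  0.0062847 ]))
```

```bash
cat > fk2.py <<'E'
from fk import *
from scipy.optimize import least_squares
sg=(-1,-1,-1,-1)
def fk2(q,P): return fk(np.array(q)+np.r_[0,P[10:15],0],P[:10],sg)
def res(P):
    o=[]
    for q,p,Q in D:
        a,T=fk2(q,P); o+=list((a-p)*10)+list((T.inv()*R.from_quat(Q)).as_rotvec())
    return o
s=least_squares(res,np.r_[-.09,.312,.517,.445,.301,.003,-.002,-.085,.012,.006,np.zeros(5)])
print(s.cost,np.round(s.x,4)); print(np.round(np.array(res(s.x)).reshape(-1,6),3))
np.save('fk2.npy',s.x)
E
python3 fk2.py
```

```text
0.0633675315116982 [-0.0762  0.3065  0.5164  0.4453  0.2958  0.0047  0.0064 -0.0809  0.0139
  0.0073 -0.007   0.0164 -0.0123  0.0066  0.0078]
[[ 0.003 -0.054  0.024 -0.006  0.011  0.014]
 [ 0.026  0.034  0.004 -0.01   0.009  0.019]
 [-0.042  0.015  0.019 -0.012  0.008  0.023]
 [ 0.044 -0.045 -0.014 -0.001  0.008  0.051]
 [-0.024  0.021  0.02   0.004  0.008  0.04 ]
 [ 0.042 -0.028 -0.032  0.012  0.014  0.037]
 [-0.079  0.006 -0.029  0.006  0.011  0.034]
 [-0.192 -0.014  0.003 -0.     0.006  0.033]
 [ 0.222  0.065  0.005  0.008  0.015  0.041]]
```

```bash
cat > fk3.py <<'E'
from fk import D,RA
from h import *
from scipy.optimize import least_squares
def fk3(q,P):
    yaw0,H,L2,L3,L4,e1,e2,e3,yt,x0,y0,d4,d2,f=P[:14]; q=-np.array(q)*np.array([1,-1,1,-1,1,-1,1])
    p=np.array([x0,y0,H]); r=RA('z',yaw0+q[0])*RA('y',q[1]+d2); 
    r=r*RA('z',q[2]); p=p+r.apply([e1,0,L2]); r=r*RA('y',q[3]+d4); 
    r=r*RA('z',q[4]); p=p+r.apply([e2,0,L3]); r=r*RA('y',q[5]-d4-d2+f); 
    r=r*RA('z',q[6]+yt); p=p+r.apply([0,0,L4])
    return p,r*R.from_matrix(np.array([[0,0,-1],[0,1,0],[1,0,0]]).astype(float))
def res(P):
    o=[]
    for q,p,Q in D:
        a,T=fk3(q,P); o+=list((a-p)*10)+list((T.inv()*R.from_quat(Q)).as_rotvec())
    return o
if __name__=="__main__":
    s=least_squares(res,np.r_[-.09,.312,.517,.445,.301,.01,.01,0,-.085,.012,.006,0,0,0])
    print(s.cost,np.round(s.x,4)); print(np.round(np.array(res(s.x)).reshape(-1,6),3))
    np.save('fk3.npy',s.x)
E
python3 fk3.py
```

```text
0.064661255278745 [-8.5200e-02  3.0740e-01  5.2000e-01  4.4400e-01  2.9960e-01  1.0400e-02
 -2.4000e-03  4.0899e+00 -8.2800e-02  1.1000e-02  7.6000e-03  1.0700e-02
 -1.3500e-02 -6.0000e-03]
[[ 0.033 -0.057  0.034 -0.002  0.006 -0.   ]
 [ 0.001  0.026  0.001 -0.004  0.005  0.002]
 [-0.052  0.011  0.018 -0.004  0.001  0.009]
 [ 0.036 -0.053 -0.023  0.001  0.004  0.034]
 [-0.024  0.053  0.037  0.004  0.003  0.031]
 [ 0.032 -0.048 -0.052  0.002  0.002  0.035]
 [-0.075 -0.02  -0.036 -0.002  0.001  0.028]
 [-0.172 -0.018  0.008 -0.001 -0.003  0.022]
 [ 0.221  0.107  0.012  0.007  0.005  0.044]]
```

```bash
python3 -m jog '[[[0,0.02,0.005,-0.03,0],[0,0.04,0.01,-0.06,0],[0,0.06,0.012,-0.09,0],[0,0.06,0.012,-0.11,0]]]'; python3 st.py;  python3 -m jog '[[[0,-0.12,0,-0.04,0],[0,-0.12,0,-0.04,0]]]'; python3 st.py; python3 -m jog '[[[0,-0.12,0,-0.04,0],[0,-0.12,0,-0.04,0]]]'; python3 st.py
```

```text
t: 14.17
tcp_pos: [0.4143, -0.0276, 0.2128]
orientation: [0.005, 0.554, 0.021, 0.832]
ft_force: [-0.3, -0.6, -5.6]
finger_gap: 0.0079
t 14.17 j [ 1.007  0.057 -1.011  2.394  0.016  0.322  0.016] tcp [ 0.4143 -0.0276  0.2128] gap 0.0079 F [-0.3 -0.6 -5.6]
approach [ 0.385  0.041 -0.922] tilt deg 22.78 jaw z [0.922 0.014 0.386] grasp [ 0.4071 -0.0283  0.23  ]
t: 14.33
tcp_pos: [0.3974, -0.0312, 0.2165]
orientation: [0.005, 0.565, 0.025, 0.825]
ft_force: [-0.3, -0.4, -3.2]
finger_gap: 0.0077
t 14.33 j [ 1.281  0.025 -1.232  2.395 -0.117  0.375  0.183] tcp [ 0.3974 -0.0312  0.2165] gap 0.0077 F [-0.3 -0.4 -3.2]
approach [ 0.36   0.047 -0.932] tilt deg 21.28 jaw z [0.932 0.02  0.361] grasp [ 0.3907 -0.0321  0.234 ]
t: 14.5
tcp_pos: [0.376, -0.0426, 0.2263]
orientation: [0.008, 0.578, 0.026, 0.816]
ft_force: [-1.3, -2.2, -4.7]
finger_gap: 0.0077
t 14.5 j [ 1.45  -0.103 -1.267  2.396 -0.446  0.489  0.558] tcp [ 0.376  -0.0426  0.2263] gap 0.0077 F [-1.3 -2.2 -4.7]
approach [ 0.331  0.051 -0.942] tilt deg 19.59 jaw z [0.943 0.016 0.332] grasp [ 0.3698 -0.0435  0.2439]
```

```bash
python3 -m jog '[[[0,-0.12,0.01,-0.08,0],[0,-0.12,0.01,-0.08,0]]]'; python3 st.py;  python3 -m jog '[[[0,-0.12,0.01,-0.08,0],[0,-0.12,0.01,-0.08,0]]]'; python3 st.py; python3 -m jog '[[[0,-0.12,0.01,-0.08,0],[0,-0.12,0.01,-0.08,0]]]'; python3 st.py
```

```text
t: 14.67
tcp_pos: [0.3653, -0.0508, 0.2214]
orientation: [0.008, 0.591, 0.027, 0.806]
ft_force: [-0.3, 0.3, -5.1]
finger_gap: 0.0072
t 14.67 j [ 1.467 -0.084 -1.266  2.396 -0.393  0.511  0.537] tcp [ 0.3653 -0.0508  0.2214] gap 0.0072 F [-0.3  0.3 -5.1]
approach [ 0.301  0.052 -0.952] tilt deg 17.78 jaw z [0.953 0.019 0.302] grasp [ 0.3596 -0.0518  0.2392]
t: 14.83
tcp_pos: [0.3544, -0.0592, 0.2154]
orientation: [0.01, 0.603, 0.032, 0.797]
ft_force: [0.0, 0.6, -5.3]
finger_gap: 0.0078
t 14.83 j [ 1.489 -0.05  -1.266  2.396 -0.337  0.53   0.521] tcp [ 0.3544 -0.0592  0.2154] gap 0.0078 F [ 0.   0.6 -5.3]
approach [ 0.271  0.063 -0.961] tilt deg 16.13 jaw z [0.962 0.023 0.272] grasp [ 0.3493 -0.0604  0.2333]
t: 15.0
tcp_pos: [0.3429, -0.0711, 0.2087]
orientation: [0.013, 0.615, 0.037, 0.788]
ft_force: [-0.5, -0.9, -4.0]
finger_gap: 0.0077
t 15.0 j [ 1.518 -0.008 -1.266  2.395 -0.27   0.545  0.502] tcp [ 0.3429 -0.0711  0.2087] gap 0.0077 F [-0.5 -0.9 -4. ]
approach [ 0.241  0.073 -0.968] tilt deg 14.6 jaw z [0.97  0.025 0.244] grasp [ 0.3383 -0.0725  0.2268]
```

```bash
python3 -m jog '[[[0,-0.1,0.08,-0.08,0],[0,-0.1,0.08,-0.08,0]]]'; python3 st.py;  python3 -m jog '[[[0,-0.1,0.08,-0.08,0],[0,-0.1,0.08,-0.08,0]]]'; python3 st.py
```

```text
t: 15.17
tcp_pos: [0.3437, -0.046, 0.2018]
orientation: [0.016, 0.627, 0.038, 0.778]
ft_force: [0.4, 1.0, -4.4]
finger_gap: 0.0074
t 15.17 j [ 1.403  0.035 -1.266  2.395 -0.146  0.539  0.29 ] tcp [ 0.3437 -0.046   0.2018] gap 0.0074 F [ 0.4  1.  -4.4]
approach [ 0.212  0.079 -0.974] tilt deg 13.07 jaw z [0.976 0.023 0.214] grasp [ 0.3397 -0.0474  0.22  ]
t: 15.33
tcp_pos: [0.3448, -0.0137, 0.1926]
orientation: [0.015, 0.638, 0.041, 0.769]
ft_force: [-0.1, -0.0, -4.9]
finger_gap: 0.0077
t 15.33 j [ 1.256  0.096 -1.266  2.395  0.019  0.534  0.02 ] tcp [ 0.3448 -0.0137  0.1926] gap 0.0077 F [-0.1 -0.  -4.9]
approach [ 0.182  0.082 -0.98 ] tilt deg 11.52 jaw z [0.982 0.028 0.185] grasp [ 0.3414 -0.0152  0.2109]
```

```bash
python3 -m jog '[[[0,0,0.005,0,-0.12],[0,0,0.01,0,-0.24],[0,0,0.01,0,-0.36],[0,0,0.01,0,-0.42]]]'; python3 st.py;  python3 -m jog '[[[0,-0.1,0.03,-0.08,0],[0,-0.1,0.03,-0.08,0]]]'; python3 st.py; python3 -m jog '[[[0,-0.1,0.03,-0.08,0],[0,-0.1,0.03,-0.08,0]]]'; python3 st.py
```

```text
t: 15.67
tcp_pos: [0.3503, -0.0034, 0.1961]
orientation: [0.149, 0.622, -0.122, 0.759]
ft_force: [-0.1, 1.0, -5.1]
finger_gap: 0.008
t 15.67 j [ 1.143  0.067 -1.267  2.395  0.17   0.537 -0.643] tcp [ 0.3503 -0.0034  0.1961] gap 0.008 F [-0.1  1.  -5.1]
approach [ 0.196  0.    -0.981] tilt deg 11.31 jaw z [ 0.908 -0.378  0.181] grasp [ 0.3466 -0.0034  0.2145]
t: 15.83
tcp_pos: [0.3469, 0.0144, 0.1803]
orientation: [0.145, 0.635, -0.125, 0.749]
ft_force: [-0.5, 0.1, -4.3]
finger_gap: 0.0074
t 15.83 j [ 1.025  0.173 -1.266  2.395  0.386  0.566 -0.922] tcp [0.3469 0.0144 0.1803] gap 0.0074 F [-0.5  0.1 -4.3]
approach [ 0.163 -0.002 -0.987] tilt deg 9.41 jaw z [ 0.914 -0.375  0.152] grasp [0.3439 0.0144 0.1987]
t: 16.0
tcp_pos: [0.3434, 0.0378, 0.1604]
orientation: [0.142, 0.646, -0.128, 0.739]
ft_force: [0.3, -0.6, -4.4]
finger_gap: 0.0076
t 16.0 j [ 0.894  0.297 -1.266  2.395  0.6    0.613 -1.215] tcp [0.3434 0.0378 0.1604] gap 0.0076 F [ 0.3 -0.6 -4.4]
approach [ 0.132 -0.005 -0.991] tilt deg 7.57 jaw z [ 0.919 -0.375  0.124] grasp [0.341  0.0379 0.1789]
```

```bash
python3 -m jog '[[[0,-0.12,0.02,-0.04,0],[0,-0.12,0.02,-0.04,0]]]'; python3 st.py;  python3 -m jog '[[[0,-0.12,0.02,-0.04,0],[0,-0.12,0.02,-0.04,0]]]'; python3 st.py
```

```text
t: 16.17
tcp_pos: [0.3265, 0.0605, 0.1629]
orientation: [0.138, 0.659, -0.131, 0.728]
ft_force: [0.2, -0.2, -4.4]
finger_gap: 0.0077
t 16.17 j [ 0.822  0.272 -1.266  2.395  0.528  0.642 -1.228] tcp [0.3265 0.0605 0.1629] gap 0.0077 F [ 0.2 -0.2 -4.4]
approach [ 0.098 -0.008 -0.995] tilt deg 5.64 jaw z [ 0.923 -0.374  0.094] grasp [0.3246 0.0606 0.1816]
t: 16.33
tcp_pos: [0.3077, 0.0866, 0.1661]
orientation: [0.134, 0.668, -0.137, 0.719]
ft_force: [-0.1, -0.1, -5.1]
finger_gap: 0.0076
t 16.33 j [ 0.729  0.247 -1.266  2.395  0.471  0.673 -1.279] tcp [0.3077 0.0866 0.1661] gap 0.0076 F [-0.1 -0.1 -5.1]
approach [ 0.071 -0.018 -0.997] tilt deg 4.18 jaw z [ 0.924 -0.375  0.072] grasp [0.3064 0.0869 0.1847]
```

```bash
python3 -m jog '[[[0,-0.12,-0.03,-0.04,0],[0,-0.12,-0.03,-0.04,0]]]'; python3 st.py;  python3 -m jog '[[[0,-0.12,-0.03,-0.04,0],[0,-0.12,-0.03,-0.04,0]]]'; python3 st.py
```

```text
t: 16.5
tcp_pos: [0.2928, 0.0878, 0.1723]
orientation: [0.128, 0.678, -0.142, 0.71]
ft_force: [-0.2, -0.3, -5.5]
finger_gap: 0.0078
t 16.5 j [ 0.73   0.201 -1.267  2.395  0.373  0.699 -1.2  ] tcp [0.2928 0.0878 0.1723] gap 0.0078 F [-0.2 -0.3 -5.5]
approach [ 0.041 -0.028 -0.999] tilt deg 2.83 jaw z [ 0.926 -0.373  0.048] grasp [0.2921 0.0883 0.191 ]
t: 16.67
tcp_pos: [0.2772, 0.0893, 0.1801]
orientation: [0.123, 0.687, -0.148, 0.701]
ft_force: [-0.3, 0.1, -4.9]
finger_gap: 0.0076
t 16.67 j [ 0.734  0.144 -1.266  2.395  0.266  0.73  -1.117] tcp [0.2772 0.0893 0.1801] gap 0.0076 F [-0.3  0.1 -4.9]
approach [ 0.012 -0.038 -0.999] tilt deg 2.3 jaw z [ 0.926 -0.376  0.026] grasp [0.277  0.09   0.1988]
```

Run:
```python
from cell import robot
from h import *
# tray fit: overlay
def draw(I,c,o,f,pts,col):
    q=((proj(c,pts)-o+.5)*f).astype(int); cv2.polylines(I,[q.reshape(-1,1,2)],False,col,1)
ct=cal(robot,"top"); cs=cal(robot,"scene")
a=cv2.imread('pics/top0.png'); b=cv2.imread('pics/scene0.png'); f=4
from scipy.optimize import minimize
# crop corners read from top_crop (scale 3.4,3.3, offset 210,140): outer corners at wall top z=.03
cr={'L':[(26,310),(312,288),(326,448),(36,466)],'R':[(462,284),(746,298),(742,458),(454,442)]}
A=cv2.resize(a[220:320,210:440],None,fx=3.4,fy=3.4,interpolation=2)
B=cv2.resize(b[140:225,220:430],None,fx=3.4,fy=3.4,interpolation=2)
for k,v in cr.items():
    uv=[[210+x/3.4-.35,140+y/3.3-.35] for x,y in v]; W=ray(ct,uv,.03)[:,:2]; 
    # model corners order: far-left(+x,+y), far-right(+x,-y), near-right, near-left ; outer half: x .076, y .127
    Mo=np.array([[.076,.127],[.076,-.127],[-.076,-.127],[-.076,.127]])
    ctr=W.mean(0); 
    H=Mo.T@(W-ctr); th=np.arctan2(H[0,1]-H[1,0],H[0,0]+H[1,1])
    Rz=np.array([[np.cos(th),-np.sin(th)],[np.sin(th),np.cos(th)]])
    print(k,'origin',np.round(ctr,4),'yaw',round(th,4),'res mm',np.round((W-ctr-Mo@Rz.T)*1000,1).tolist())
    for py in (.062,-.062): print('  pocket',np.round(ctr+Rz@[0,py],4))
    P=np.c_[(Mo@Rz.T)+ctr,np.full(4,.03)][[0,1,2,3,0]]
    S=np.array([[-.076,-.062],[-.184,-.062],[-.184,.062],[-.076,.062]]); S=np.c_[S@Rz.T+ctr,np.full(4,.012)]
    dv=np.c_[np.array([[.07,0],[-.07,0]])@Rz.T+ctr,[.03,.03]]
    for I,c,o in [(A,ct,(210,220)),(B,cs,(220,140))]:
        for q in (P,S,dv): draw(I,c,o,3.4,q,(0,0,255))
h=max(A.shape[1],B.shape[1]); pad=lambda I:cv2.copyMakeBorder(I,0,0,0,h-I.shape[1],cv2.BORDER_CONSTANT)
cv2.imwrite('pics/tr.png',cv2.vconcat([pad(A),pad(B)])[:600,:800])
```

```text
L origin [0.4589 0.1755] yaw 0.0723 res mm [[-3.6, 3.7], [-2.3, -1.9], [1.5, -3.6], [4.4, 1.9]]
  pocket [0.4544 0.2374]
  pocket [0.4633 0.1137]
R origin [ 0.4638 -0.2086] yaw -0.0605 res mm [[-2.7, 2.7], [-1.9, -2.6], [1.7, -2.6], [2.9, 2.5]]
  pocket [ 0.4675 -0.1467]
  pocket [ 0.46   -0.2705]
```

View pics/tr.png

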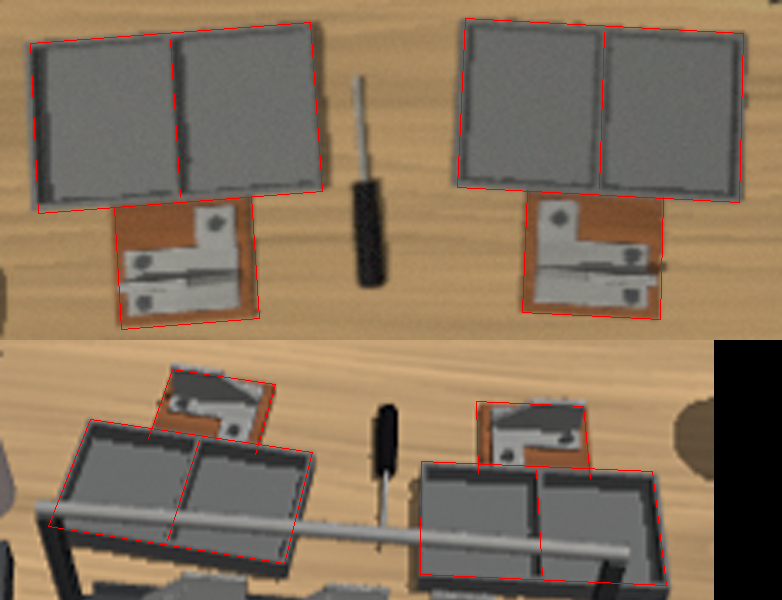

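```bash
python3 -m jog '[[[0,0.02,0.018,0,-0.124],[0,0.04,0.036,0,-0.248],[0,0.06,0.054,0,-0.372],[0,0.08,0.072,0,-0.496],[0,0.1,0.09,0,-0.62],[0,0.12,0.108,0,-0.744],[0,0.14,0.126,0,-0.868],[0,0.16,0.145,0,-0.992],[0,0.184,0.166,-0.02,-1.115],[0,0.184,0.166,-0.04,-1.115]]]'; python3 st.py
```

```text
t: 17.5
tcp_pos: [0.4674, 0.2602, 0.1403]
orientation: [0.472, 0.516, -0.495, 0.515]
ft_force: [0.5, 0.9, -4.5]
finger_gap: 0.0077
t 17.5 j [-0.053  0.603 -0.72   1.863  0.501  0.9   -2.528] tcp [0.4674 0.2602 0.1403] gap 0.0077 F [ 0.5  0.9 -4.5]
approach [-0.024 -0.023 -0.999] tilt deg 1.88 jaw z [ 0.063 -0.998  0.021] grasp [0.4678 0.2606 0.159 ]
```

```bash
python3 -m jog '[[[0,-0.003,-0.003,-0.03,0],[0,-0.006,-0.005,-0.06,0],[0,-0.006,-0.005,-0.085,0],[0,-0.006,-0.005,-0.1,0],[0,-0.006,-0.005,-0.108,0],[0,-0.006,-0.005,-0.108,0]]]'; python3 st.py
python3 - <<'E'
from cell import robot
import cv2
im,d=robot.camera("scene"); cv2.imwrite("pics/s4.png",cv2.resize(im[130:230,330:450,::-1],None,fx=6,fy=6,interpolation=2))
E
```

```text
t: 18.0
tcp_pos: [0.455, 0.2492, 0.0302]
orientation: [0.466, 0.518, -0.498, 0.516]
ft_force: [-0.2, -0.3, -4.3]
finger_gap: 0.0073
t 18.0 j [-0.135  0.753 -0.601  1.933  0.649  0.708 -2.641] tcp [0.455  0.2492 0.0302] gap 0.0073 F [-0.2 -0.3 -4.3]
approach [-0.033 -0.032 -0.999] tilt deg 2.6 jaw z [ 0.07  -0.997  0.029] grasp [0.4556 0.2498 0.0488]
```

View pics/s4.png

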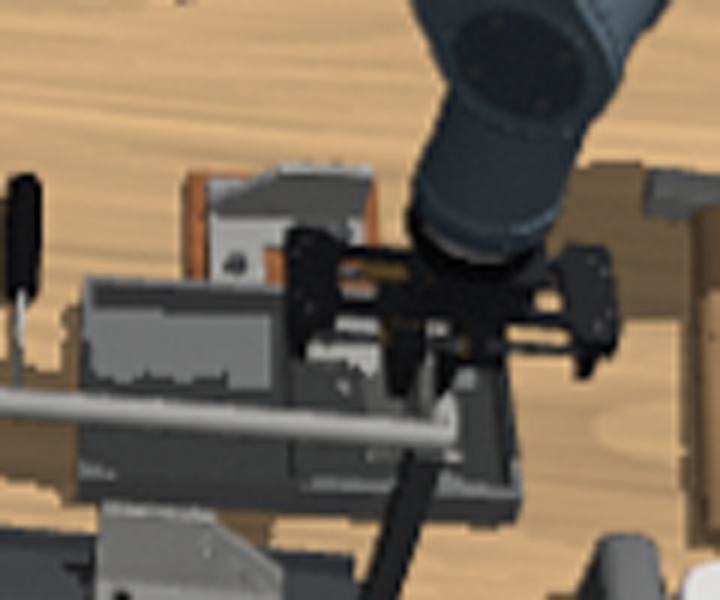

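```bash
python3 -m jog '[[[0,0.004,0.004,-0.003,0],[0,0.004,0.004,-0.006,0],[0,0.004,0.004,-0.008,0],[0,0.004,0.004,-0.008,0]]]'; python3 st.py
```

```text
t: 18.38
tcp_pos: [0.46, 0.2539, 0.0244]
orientation: [0.467, 0.517, -0.497, 0.517]
ft_force: [-0.9, 0.5, -5.4]
finger_gap: 0.0077
t 18.38 j [-0.146  0.768 -0.592  1.92   0.658  0.703 -2.648] tcp [0.46   0.2539 0.0244] gap 0.0077 F [-0.9  0.5 -5.4]
approach [-0.029 -0.03  -0.999] tilt deg 2.41 jaw z [ 0.07  -0.997  0.028] grasp [0.4606 0.2545 0.043 ]
```

```bash
python3 -m jog '[[[0,0,0,-0.003,0],[0,0,0,-0.005,0],[0,0,0,-0.005,0]]]'; python3 st.py
```

```text
t: 18.63
tcp_pos: [0.4596, 0.2536, 0.0202]
orientation: [0.467, 0.517, -0.498, 0.517]
ft_force: [-4.7, -4.1, 11.1]
finger_gap: 0.0078
t 18.63 j [-0.152  0.774 -0.586  1.921  0.663  0.697 -2.653] tcp [0.4596 0.2536 0.0202] gap 0.0078 F [-4.7 -4.1 11.1]
approach [-0.029 -0.032 -0.999] tilt deg 2.49 jaw z [ 0.07  -0.997  0.03 ] grasp [0.4601 0.2542 0.0389]
```

```bash
python3 -m jog '[[[0.35,0,0,0,0],[0.35,0,0,0,0],[0.35,0,0,0,0],[0.35,0,0,0,0],[0.35,0,0,0.02,0],[0.35,0,0,0.05,0]]]'; python3 st.py
```

```text
t: 19.13
tcp_pos: [0.4581, 0.2528, 0.0677]
orientation: [0.465, 0.518, -0.499, 0.516]
ft_force: [0.4, 0.3, 0.9]
finger_gap: 0.0306
t 19.13 j [-0.107  0.7   -0.645  1.914  0.594  0.78  -2.597] tcp [0.4581 0.2528 0.0677] gap 0.0306 F [0.4 0.3 0.9]
approach [-0.034 -0.033 -0.999] tilt deg 2.7 jaw z [ 0.071 -0.997  0.03 ] grasp [0.4587 0.2534 0.0864]
```

```bash
python3 -m jog '[[[1,0,0,0.03,0.05],[1,0,-0.01,0.06,0.13],[1,0,-0.02,0.09,0.22],[1,0.003,-0.03,0.12,0.31],[1,0.006,-0.04,0.155,0.4],[1,0.009,-0.055,0.19,0.49],[1,0.012,-0.07,0.225,0.58],[1,0.015,-0.085,0.26,0.67],[1,0.018,-0.1,0.295,0.76],[1,0.021,-0.115,0.33,0.85],[1,0.024,-0.13,0.365,0.94],[1,0.028,-0.145,0.4,1.03],[1,0.032,-0.16,0.435,1.12],[1,0.036,-0.175,0.47,1.21],[1,0.04,-0.19,0.505,1.3],[1,0.045,-0.2,0.54,1.39],[1,0.05,-0.2,0.575,1.48],[1,0.055,-0.2,0.61,1.53],[1,0.06,-0.2,0.64,1.53],[1,0.06,-0.2,0.66,1.53]]]'; python3 st.py
```

```text
t: 20.8
tcp_pos: [0.5207, 0.059, 0.6382]
orientation: [-0.021, 0.712, -0.017, 0.701]
ft_force: [0.3, -0.1, -1.2]
finger_gap: 0.0882
t 20.8 j [ 0.203  0.249 -0.607  1.063  0.197  1.902 -0.326] tcp [0.5207 0.059  0.6382] gap 0.0882 F [ 0.3 -0.1 -1.2]
approach [-0.016 -0.055 -0.998] tilt deg 3.25 jaw z [ 1.     0.005 -0.016] grasp [0.521  0.06   0.6568]
```

```bash
for i in 1 2 3; do python3 -m jog '[[[1,0.1,0.03,0.3,0],[1,0.1,0.03,0.3,0]]]' >/dev/null; python3 st.py; done
```

```text
t 20.97 j [-0.057  0.246 -0.239  1.053  0.11   1.904 -0.253] tcp [0.5298 0.0584 0.6318] gap 0.088 F [ 1.1 -0.1 -1.1]
approach [-0.041 -0.061 -0.997] tilt deg 4.19 jaw z [ 0.999  0.003 -0.041] grasp [0.5306 0.0595 0.6505]
t 21.13 j [-0.308  0.256  0.128  1.041  0.019  1.906 -0.174] tcp [0.5382 0.0577 0.6315] gap 0.0883 F [0.9 0.2 0. ]
approach [-0.049 -0.061 -0.997] tilt deg 4.47 jaw z [ 0.999  0.001 -0.049] grasp [0.5391 0.0588 0.6502]
t 21.3 j [-0.548  0.278  0.495  1.013 -0.079  1.908 -0.09 ] tcp [0.5473 0.0592 0.6447] gap 0.0886 F [ 1.4  0.1 -0.6]
approach [-0.022 -0.058 -0.998] tilt deg 3.55 jaw z [ 1.     0.002 -0.022] grasp [0.5477 0.0603 0.6633]
```

```bash
for i in 1 2 3 4; do python3 -m jog '[[[1,0.1,0.03,0.3,0],[1,0.1,0.03,0.3,0]]]' >/dev/null; python3 st.py; done
```

```text
t 21.47 j [-0.572  0.287  0.539  0.958 -0.095  1.909 -0.081] tcp [0.5585 0.0633 0.6652] gap 0.0878 F [ 0.  -1.3  0.1]
approach [ 0.028 -0.054 -0.998] tilt deg 3.5 jaw z [1.    0.006 0.028] grasp [0.558  0.0643 0.6838]
t 21.63 j [-0.555  0.293  0.524  0.905 -0.098  1.909 -0.085] tcp [0.569  0.066  0.6832] gap 0.0882 F [0.3 0.2 0.1]
approach [ 0.072 -0.049 -0.996] tilt deg 5.01 jaw z [0.997 0.008 0.072] grasp [0.5677 0.0669 0.7018]
t 21.8 j [-0.544  0.301  0.518  0.852 -0.103  1.909 -0.086] tcp [0.5791 0.0685 0.7017] gap 0.0879 F [-0.2 -0.7  0.6]
approach [ 0.117 -0.045 -0.992] tilt deg 7.2 jaw z [0.993 0.009 0.117] grasp [0.5769 0.0693 0.7202]
t 21.97 j [-0.533  0.31   0.515  0.797 -0.108  1.909 -0.088] tcp [0.5886 0.0713 0.7203] gap 0.0882 F [-0.2 -0.   1.1]
approach [ 0.162 -0.04  -0.986] tilt deg 9.6 jaw z [0.987 0.011 0.162] grasp [0.5856 0.0721 0.7388]
```

```bash
for i in 1 2 3 4 5; do python3 -m jog '[[[1,0.1,0.06,0.3,0],[1,0.1,0.06,0.3,0]]]' >/dev/null; done; python3 st.py
```

```text
t 22.8 j [-0.542  0.373  0.535  0.518 -0.157  1.909 -0.141] tcp [0.624  0.118  0.8092] gap 0.0879 F [-0.3 -0.5 -0.1]
approach [ 0.373 -0.011 -0.928] tilt deg 21.91 jaw z [0.928 0.017 0.373] grasp [0.617  0.1183 0.8265]
```

```bash
python3 -m jog '[[[1,0.1,0.04,0.3,0],[1,0.1,0.04,0.3,0]]]' >/dev/null; python3 st.py; python3 -c "
from tgt import *
p=np.array(robot.state()['tcp_pos']); 
for N in (.25,.11,.0145): print(N,np.round(F(.134,-.02,N)-p,4))"
```

```text
t 22.97 j [-0.533  0.384  0.542  0.464 -0.173  1.909 -0.142] tcp [0.6288 0.1212 0.8268] gap 0.0881 F [-0.9 -0.6 -0.3]
approach [ 0.412 -0.005 -0.911] tilt deg 24.34 jaw z [0.911 0.018 0.412] grasp [0.6211 0.1213 0.8438]
0.25 [-0.1016 -0.0166 -0.5236]
0.11 [-0.0425 -0.0148 -0.6505]
0.0145 [-0.0022 -0.0135 -0.7371]
```

```bash
python3 -m jog '[[[1,-0.01,0,-0.04,0.01],[1,-0.02,0,-0.08,0.02],[1,-0.03,0,-0.12,0.03],[1,-0.04,-0.005,-0.16,0.03],[1,-0.05,-0.01,-0.2,0.03],[1,-0.06,-0.015,-0.24,0.03],[1,-0.07,-0.016,-0.28,0.03],[1,-0.08,-0.016,-0.32,0.03],[1,-0.09,-0.016,-0.36,0.03],[1,-0.1,-0.016,-0.4,0.03],[1,-0.102,-0.016,-0.44,0.03],[1,-0.102,-0.016,-0.48,0.03],[1,-0.102,-0.016,-0.52,0.03],[1,-0.09,-0.016,-0.55,0.03],[1,-0.075,-0.016,-0.582,0.03],[1,-0.06,-0.015,-0.614,0.03],[1,-0.043,-0.015,-0.65,0.03],[1,-0.043,-0.015,-0.65,0.03]]]' 40; python3 st.py; python3 -c "
from tgt import *
p=np.array(robot.state()['tcp_pos']); 
for N in (.11,.0145): print(N,np.round(F(.134,-.02,N)-p,4))"
```

```text
t: 24.47
tcp_pos: [0.5827, 0.104, 0.167]
orientation: [-0.019, 0.548, 0.013, 0.836]
ft_force: [-1.0, -0.1, -0.4]
finger_gap: 0.088
t 24.47 j [-0.631  0.393  0.374  2.115 -0.07   0.265 -0.2  ] tcp [0.5827 0.104  0.167 ] gap 0.088 F [-1.  -0.1 -0.4]
approach [ 0.399  0.001 -0.917] tilt deg 23.52 jaw z [0.916 0.047 0.399] grasp [0.5752 0.1039 0.1841]
0.11 [0.0036 0.0025 0.0092]
0.0145 [ 0.0439  0.0037 -0.0773]
```

```bash
python3 -m jog '[[[1,0.012,0.002,-0.02,0],[1,0.024,0.004,-0.04,0],[1,0.034,0.004,-0.06,0],[1,0.042,0.004,-0.074,0],[1,0.042,0.004,-0.074,0],[1,0.042,0.004,-0.074,0]]]'; python3 st.py; python3 -c "
from tgt import *
p=np.array(robot.state()['tcp_pos']); 
for S in (-.02,0): print(S,np.round(F(.134,S,.0145)-p,4))"; python3 tgt.py R .0145
```

```text
t: 24.97
tcp_pos: [0.6276, 0.1103, 0.1029]
orientation: [-0.016, 0.542, 0.016, 0.84]
ft_force: [-0.3, 0.4, 0.0]
finger_gap: 0.0884
t 24.97 j [-0.687  0.604  0.493  2.049 -0.847  0.198  0.525] tcp [0.6276 0.1103 0.1029] gap 0.0884 F [-0.3  0.4  0. ]
approach [ 0.411  0.009 -0.911] tilt deg 24.29 jaw z [0.91  0.045 0.411] grasp [0.6199 0.1102 0.12  ]
-0.02 [-0.001  -0.0027 -0.0132]
0 [ 0.0171 -0.0021 -0.0048]
0.0145 tcp target [0.6447 0.1082 0.0981] delta [ 0.0171 -0.0021 -0.0048]
now rack y,s,n [ 0.1366 -0.0134  0.026 ] n vec [-0.422 -0.013  0.906]
```

```bash
python3 -m jog '[[[1,0.004,-0.001,-0.012,0],[1,0.012,-0.002,-0.008,0],[1,0.018,-0.002,-0.005,0],[1,0.018,-0.002,-0.005,0]]]'; python3 st.py; python3 tgt.py R .0145
python3 - <<'E'
from cell import robot
import cv2
im,d=robot.camera("wrist"); cv2.imwrite("pics/w2.png",im[:,:,::-1])
E
```

```text
t: 25.3
tcp_pos: [0.6479, 0.1081, 0.0996]
orientation: [-0.017, 0.541, 0.015, 0.841]
ft_force: [-0.2, -0.0, -0.3]
finger_gap: 0.088
t 25.3 j [-0.705  0.648  0.545  2.005 -0.958  0.239  0.627] tcp [0.6479 0.1081 0.0996] gap 0.088 F [-0.2 -0.  -0.3]
approach [ 0.414  0.008 -0.91 ] tilt deg 24.45 jaw z [0.909 0.045 0.414] grasp [0.6402 0.108  0.1166]
0.0145 tcp target [0.6447 0.1082 0.0981] delta [-0.0032  0.0001 -0.0015]
now rack y,s,n [0.1338 0.0035 0.0145] n vec [-0.422 -0.013  0.906]
```

View pics/w2.png

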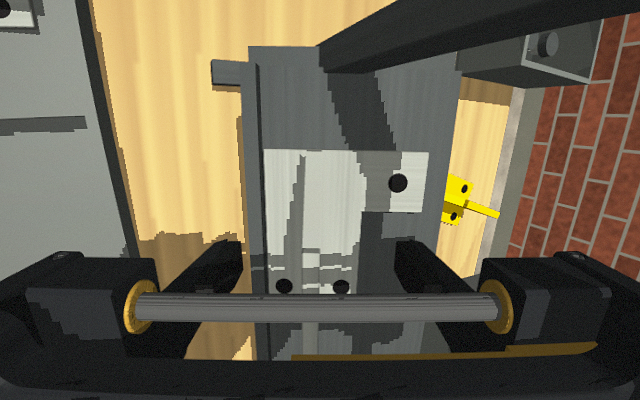

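```bash
python3 -m jog '[[[0,-0.002,0,-0.001,0],[0,-0.002,0,-0.001,0],[0,-0.002,0,-0.001,0],[0,-0.002,0,-0.001,0],[0,-0.002,0,-0.001,0],[0,-0.002,0,-0.001,0],[0,-0.002,0,-0.001,0],[0,-0.002,0,-0.001,0],[0,-0.002,0,-0.001,0],[0,-0.002,0,-0.001,0],[0,-0.002,0,-0.001,0],[0,-0.002,0,-0.001,0],[0,-0.002,0,-0.001,0]]]' 40; python3 st.py; python3 tgt.py R .0145
```

```text
t: 26.43
tcp_pos: [0.6442, 0.108, 0.0964]
orientation: [-0.017, 0.542, 0.015, 0.84]
ft_force: [1.4, 0.3, -1.2]
finger_gap: 0.0079
t 26.43 j [-0.704  0.649  0.539  2.013 -0.972  0.232  0.64 ] tcp [0.6442 0.108  0.0964] gap 0.0079 F [ 1.4  0.3 -1.2]
approach [ 0.412  0.007 -0.911] tilt deg 24.31 jaw z [0.91  0.044 0.412] grasp [0.6366 0.1079 0.1134]
0.0145 tcp target [0.6447 0.1082 0.0981] delta [0.0005 0.0002 0.0017]
now rack y,s,n [ 0.1338 -0.0012  0.0131] n vec [-0.422 -0.013  0.906]
```

```bash
python3 -m jog '[[[0,-0.003,0,0.007,0],[0,-0.006,0,0.014,0],[0,-0.007,0,0.0155,0],[0,-0.016,0,0.012,0],[0,-0.025,0,0.007,0],[0,-0.025,0,0.007,0],[0,-0.035,0,0.03,0],[0,-0.047,0,0.055,0],[0,-0.06,0,0.083,0],[0,-0.075,0,0.115,0]]]'; python3 st.py; python3 tgt.py R .0145
```

```text
t: 27.27
tcp_pos: [0.5669, 0.1074, 0.2107]
orientation: [-0.017, 0.544, 0.015, 0.839]
ft_force: [0.6, 1.2, -3.3]
finger_gap: 0.0078
t 27.27 j [-1.162  0.44   1.031  2.148 -0.727  0.424  0.412] tcp [0.5669 0.1074 0.2107] gap 0.0078 F [ 0.6  1.2 -3.3]
approach [ 0.408  0.006 -0.913] tilt deg 24.06 jaw z [0.912 0.044 0.407] grasp [0.5593 0.1073 0.2278]
0.0145 tcp target [0.6447 0.1082 0.0981] delta [ 0.0778  0.0009 -0.1126]
now rack y,s,n [ 0.1355 -0.0229  0.1494] n vec [-0.422 -0.013  0.906]
```

```bash
python3 -m jog '[[[0,-0.03,-0.02,0,0],[0,-0.06,-0.04,0,0],[0,-0.09,-0.06,0,0],[0,-0.12,-0.08,0,0],[0,-0.14,-0.1,0,0],[0,-0.16,-0.11,-0.01,0]]]'; python3 st.py; for i in 1 2; do python3 -m jog '[[[0,-0.12,0,-0.06,0],[0,-0.12,0,-0.06,0]]]' >/dev/null; python3 st.py; done
```

```text
t: 27.77
tcp_pos: [0.4541, 0.0105, 0.2208]
orientation: [-0.017, 0.554, 0.016, 0.832]
ft_force: [-0.2, -0.2, -6.9]
finger_gap: 0.0075
t 27.77 j [-1.357  0.021  1.258  2.396  0.035  0.345 -0.085] tcp [0.4541 0.0105 0.2208] gap 0.0075 F [-0.2 -0.2 -6.9]
approach [ 0.385  0.008 -0.923] tilt deg 22.65 jaw z [0.922 0.047 0.385] grasp [0.4469 0.0104 0.2381]
t 27.93 j [-1.076  0.029  0.968  2.396  0.08   0.343 -0.134] tcp [0.4521 0.0025 0.2175] gap 0.0074 F [ 0.   0.7 -5. ]
approach [ 0.381 -0.008 -0.924] tilt deg 22.41 jaw z [0.923 0.051 0.38 ] grasp [0.445  0.0026 0.2348]
t 28.1 j [-0.792  0.047  0.672  2.396  0.151  0.346 -0.203] tcp [ 0.4458 -0.007   0.2093] gap 0.0076 F [ 0.6 -0.8 -5.6]
approach [ 0.365 -0.035 -0.93 ] tilt deg 21.51 jaw z [0.93  0.061 0.363] grasp [ 0.439  -0.0063  0.2267]
```

```bash
for i in 1 2 3; do python3 -m jog '[[[0,-0.12,0.02,-0.08,0],[0,-0.12,0.02,-0.08,0]]]' >/dev/null; python3 st.py; done
```

```text
t 28.27 j [-0.512  0.077  0.373  2.396  0.261  0.361 -0.31 ] tcp [ 0.4343 -0.017   0.1949] gap 0.0074 F [-0.6 -0.2 -5.6]
approach [ 0.331 -0.072 -0.941] tilt deg 19.78 jaw z [0.943 0.076 0.325] grasp [ 0.4281 -0.0157  0.2125]
t 28.43 j [-0.233  0.122  0.066  2.396  0.395  0.395 -0.438] tcp [ 0.4164 -0.0258  0.1742] gap 0.0077 F [-1.1  0.2 -6. ]
approach [ 0.274 -0.111 -0.955] tilt deg 17.22 jaw z [0.96  0.093 0.265] grasp [ 0.4113 -0.0237  0.192 ]
t 28.6 j [ 0.046  0.191 -0.253  2.395  0.554  0.459 -0.589] tcp [ 0.391  -0.0331  0.1476] gap 0.0079 F [ 0.1  0.3 -7.7]
approach [ 0.193 -0.151 -0.969] tilt deg 14.19 jaw z [0.978 0.11  0.177] grasp [ 0.3874 -0.0303  0.1657]
```

```bash
python3 -m jog '[[[0,0,0,0.01,0.124],[0,0,0.005,0.02,0.248],[0,0,0.01,0.03,0.372],[0,0,0.01,0.03,0.496],[0,0,0.01,0.03,0.62],[0,0,0.01,0.03,0.66]]]'; python3 st.py;for i in 1 2 3; do python3 -m jog '[[[0,-0.12,0.01,-0.07,0],[0,-0.12,0.01,-0.07,0]]]' >/dev/null; python3 st.py; done
```

```text
t: 29.1
tcp_pos: [0.3911, -0.0232, 0.178]
orientation: [-0.293, 0.57, 0.228, 0.733]
ft_force: [-0.8, 0.4, -6.3]
finger_gap: 0.0076
t 29.1 j [ 0.454  0.11  -0.543  2.391  0.189  0.415  0.519] tcp [ 0.3911 -0.0232  0.178 ] gap 0.0076 F [-0.8  0.4 -6.3]
approach [ 0.246  0.    -0.969] tilt deg 14.24 jaw z [0.701 0.69  0.178] grasp [ 0.3865 -0.0232  0.1961]
t 29.27 j [ 0.732  0.198 -0.858  2.393  0.413  0.463  0.307] tcp [ 0.3722 -0.0247  0.1584] gap 0.0076 F [-0.8  0.2 -6.7]
approach [ 0.188 -0.012 -0.982] tilt deg 10.85 jaw z [0.709 0.693 0.128] grasp [ 0.3687 -0.0244  0.1768]
t 29.43 j [ 1.003  0.381 -1.21   2.396  0.752  0.589 -0.019] tcp [ 0.3578 -0.0229  0.1412] gap 0.008 F [-0.2  0.8 -9.5]
approach [ 0.144 -0.012 -0.989] tilt deg 8.32 jaw z [0.712 0.695 0.095] grasp [ 0.3551 -0.0226  0.1597]
t 29.6 j [ 1.019  0.518 -1.263  2.396  0.911  0.679 -0.176] tcp [ 0.3506 -0.0249  0.1209] gap 0.0077 F [-1.3 -0.4 -5.3]
approach [ 0.105 -0.01  -0.994] tilt deg 6.03 jaw z [0.723 0.687 0.069] grasp [ 0.3486 -0.0247  0.1395]
```

Excellent. Keep z from dropping for the last two pushes.

```bash
for i in 1 2 3; do python3 -m jog '[[[0,-0.12,0.01,0,0],[0,-0.12,0.01,0,0]]]' >/dev/null; python3 st.py; done
```

```text
t 29.77 j [ 1.042  0.39  -1.265  2.396  0.663  0.656  0.041] tcp [ 0.3325 -0.0159  0.1428] gap 0.0082 F [-0.1  0.2 -4.9]
approach [ 0.073 -0.    -0.997] tilt deg 4.19 jaw z [0.718 0.694 0.053] grasp [ 0.3312 -0.0159  0.1615]
t 29.93 j [ 1.093  0.221 -1.266  2.396  0.363  0.665  0.321] tcp [ 0.312  -0.012   0.1691] gap 0.0074 F [ 0.5 -0.  -5.2]
approach [ 0.046 -0.003 -0.999] tilt deg 2.66 jaw z [0.718 0.695 0.032] grasp [ 0.3111 -0.012   0.1878]
t 30.1 j [ 1.19   0.    -1.266  2.396  0.007  0.726  0.688] tcp [ 0.2874 -0.0074  0.1972] gap 0.0074 F [-0.5 -2.4 -4.4]
approach [ 0.02  -0.003 -1.   ] tilt deg 1.16 jaw z [0.718 0.696 0.013] grasp [ 0.287  -0.0073  0.2159]
```

```bash
python3 -m jog '[[[0,0.025,-0.02,0,0.124],[0,0.05,-0.042,0,0.248],[0,0.08,-0.065,-0.01,0.372],[0,0.11,-0.09,-0.02,0.496],[0,0.14,-0.115,-0.03,0.62],[0,0.165,-0.138,-0.05,0.742],[0,0.187,-0.157,-0.08,0.742],[0,0.187,-0.157,-0.115,0.742],[0,0.187,-0.157,-0.145,0.742],[0,0.187,-0.157,-0.155,0.742],[0,0.187,-0.157,-0.155,0.742]]]'; python3 st.py
```

```text
t: 31.02
tcp_pos: [0.4729, -0.1648, 0.0397]
orientation: [-0.485, 0.508, 0.485, 0.521]
ft_force: [0.3, -0.3, -5.4]
finger_gap: 0.0078
t 31.02 j [ 0.91   0.796 -0.853  2.012  0.888  0.744  1.016] tcp [ 0.4729 -0.1648  0.0397] gap 0.0078 F [ 0.3 -0.3 -5.4]
approach [ 0.013  0.012 -1.   ] tilt deg 1.05 jaw z [0.06  0.998 0.013] grasp [ 0.4727 -0.165   0.0584]
```

```bash
python3 -m jog '[[[0,0.001,0,-0.01,0],[0,0.001,0,-0.015,0],[0,0.001,0,-0.0175,0],[0,0.001,0,-0.0185,0],[0,0.001,0,-0.0185,0]]]'; python3 st.py
```

```text
t: 31.43
tcp_pos: [0.4765, -0.1652, 0.0241]
orientation: [-0.487, 0.507, 0.483, 0.522]
ft_force: [0.2, 0.7, -4.9]
finger_gap: 0.0077
t 31.43 j [ 0.888  0.82  -0.825  2.01   0.924  0.718  0.989] tcp [ 0.4765 -0.1652  0.0241] gap 0.0077 F [ 0.2  0.7 -4.9]
approach [ 0.019  0.01  -1.   ] tilt deg 1.25 jaw z [0.059 0.998 0.011] grasp [ 0.4761 -0.1654  0.0428]
```

```bash
python3 -m jog '[[[0,-0.001,0,-0.003,0],[0,-0.001,0,-0.005,0],[0,-0.001,0,-0.005,0]]]'; python3 st.py
```

```text
t: 31.68
tcp_pos: [0.4757, -0.1651, 0.0191]
orientation: [-0.487, 0.507, 0.483, 0.522]
ft_force: [-0.3, 0.5, 0.7]
finger_gap: 0.0078
t 31.68 j [ 0.883  0.827 -0.817  2.012  0.935  0.709  0.98 ] tcp [ 0.4757 -0.1651  0.0191] gap 0.0078 F [-0.3  0.5  0.7]
approach [ 0.019  0.01  -1.   ] tilt deg 1.24 jaw z [0.059 0.998 0.011] grasp [ 0.4753 -0.1653  0.0378]
```

```bash
python3 -m jog '[[[0,0,0,-0.0015,0],[0.35,0,0,-0.0015,0],[0.35,0,0,-0.0015,0],[0.35,0,0,-0.0015,0],[0.35,0,0,-0.0015,0],[0.35,0,0,0.02,0],[0.35,0,0,0.05,0]]]'; python3 st.py; python3 -c "
from cell import robot;import cv2
im,d=robot.camera('top'); cv2.imwrite('pics/t5.png',cv2.resize(im[150:320,210:440,::-1],None,fx=3.4,fy=3.4,interpolation=2))"
```

```text
t: 32.27
tcp_pos: [0.4734, -0.1644, 0.0673]
orientation: [-0.485, 0.508, 0.485, 0.521]
ft_force: [1.5, -0.3, 0.5]
finger_gap: 0.0312
t 32.27 j [ 0.941  0.756 -0.899  2.005  0.834  0.786  1.057] tcp [ 0.4734 -0.1644  0.0673] gap 0.0312 F [ 1.5 -0.3  0.5]
approach [ 0.014  0.013 -1.   ] tilt deg 1.09 jaw z [0.059 0.998 0.014] grasp [ 0.4732 -0.1646  0.086 ]
```

View pics/t5.png

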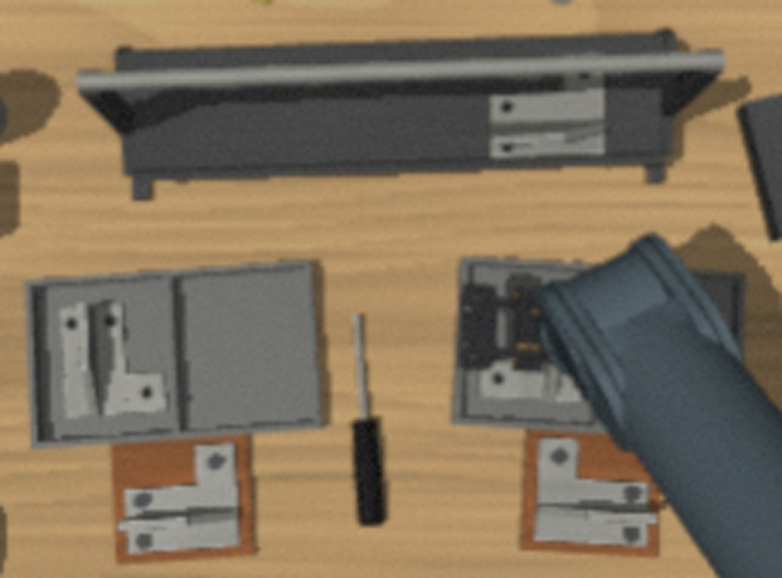

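```bash
python3 -m jog '[[[1,0,0.005,0.03,-0.05],[1,0.004,0.015,0.065,-0.13],[1,0.008,0.03,0.1,-0.22],[1,0.012,0.045,0.135,-0.31],[1,0.016,0.06,0.17,-0.4],[1,0.02,0.075,0.205,-0.49],[1,0.024,0.09,0.24,-0.58],[1,0.028,0.105,0.275,-0.67],[1,0.032,0.12,0.31,-0.76],[1,0.036,0.135,0.345,-0.85],[1,0.04,0.15,0.38,-0.94],[1,0.045,0.165,0.415,-1.03],[1,0.05,0.18,0.45,-1.12],[1,0.055,0.195,0.485,-1.21],[1,0.06,0.21,0.515,-1.3],[1,0.065,0.22,0.54,-1.39],[1,0.07,0.22,0.555,-1.477],[1,0.075,0.22,0.57,-1.477]]]'; python3 st.py
```

```text
t: 33.82
tcp_pos: [0.5503, 0.0562, 0.6396]
orientation: [-0.017, 0.702, 0.005, 0.712]
ft_force: [0.1, -0.3, -0.6]
finger_gap: 0.0881
t 33.82 j [ 0.372  0.343 -0.898  0.997  0.305  1.906 -0.361] tcp [0.5503 0.0562 0.6396] gap 0.0881 F [ 0.1 -0.3 -0.6]
approach [ 0.014 -0.017 -1.   ] tilt deg 1.23 jaw z [0.999 0.031 0.013] grasp [0.5501 0.0565 0.6583]
```

```bash
for i in 1 2 3 4; do python3 -m jog '[[[1,0.1,-0.02,0.3,0],[1,0.1,-0.02,0.3,0]]]' >/dev/null; python3 st.py; done
```

```text
t 33.98 j [ 0.142  0.327 -0.528  0.983  0.189  1.905 -0.269] tcp [0.5603 0.056  0.6266] gap 0.0882 F [ 1.  -0.3 -2.1]
approach [-0.028 -0.028 -0.999] tilt deg 2.26 jaw z [ 0.999  0.037 -0.029] grasp [0.5608 0.0565 0.6453]
t 34.15 j [-0.087  0.322 -0.157  0.972  0.075  1.906 -0.18 ] tcp [0.5678 0.053  0.622 ] gap 0.0883 F [ 0.4 -0.4 -0.5]
approach [-0.049 -0.033 -0.998] tilt deg 3.4 jaw z [ 0.998  0.034 -0.05 ] grasp [0.5687 0.0536 0.6406]
t 34.32 j [-0.307  0.326  0.21   0.956 -0.041  1.907 -0.085] tcp [0.5745 0.0491 0.6294] gap 0.088 F [ 0.7  0.9 -1. ]
approach [-0.039 -0.032 -0.999] tilt deg 2.89 jaw z [ 0.999  0.033 -0.04 ] grasp [0.5752 0.0497 0.648 ]
t 34.48 j [-0.394  0.328  0.382  0.915 -0.09   1.908 -0.034] tcp [0.5824 0.0391 0.6524] gap 0.0884 F [-0.2 -0.6  0. ]
approach [ 0.012 -0.035 -0.999] tilt deg 2.12 jaw z [1.    0.028 0.011] grasp [0.5822 0.0397 0.671 ]
```

```bash
for i in 1 2 3 4 5 6 7 8; do python3 -m jog '[[[1,0.1,0.05,0.3,0],[1,0.1,0.05,0.3,0]]]' >/dev/null; done; python3 st.py
```

```text
t 35.82 j [-0.471  0.383  0.46   0.512 -0.163  1.909 -0.114] tcp [0.6327 0.1094 0.8006] gap 0.0884 F [ 0.2 -0.8 -0.2]
approach [ 0.357  0.012 -0.934] tilt deg 20.93 jaw z [0.933 0.038 0.357] grasp [0.626  0.1092 0.8181]
```

```bash
python3 -m jog '[[[1,0.1,-0.05,0.3,0],[1,0.1,-0.05,0.3,0]]]' >/dev/null; python3 -m jog '[[[1,0.1,-0.05,0.3,0]]]' >/dev/null; python3 st.py;  python3 -c "
from tgt import *
p=np.array(robot.state()['tcp_pos']); 
for N in (.25,.12,.0145): print(N,np.round(F(-.124,-.02,N)-p,4))"
```

```text
t 36.07 j [-0.398  0.39   0.451  0.431 -0.191  1.909 -0.078] tcp [0.6405 0.0835 0.8316] gap 0.088 F [ 0.7  0.3 -0.2]
approach [ 0.42   0.02  -0.907] tilt deg 24.89 jaw z [0.906 0.037 0.421] grasp [0.6327 0.0831 0.8486]
0.25 [-0.1054 -0.2368 -0.5285]
0.12 [-0.0505 -0.2351 -0.6463]
0.0145 [-0.0059 -0.2337 -0.7419]
```

```bash
python3 -m jog '[[[1,-0.007,-0.016,-0.035,0],[1,-0.014,-0.032,-0.07,0],[1,-0.021,-0.048,-0.105,0],[1,-0.028,-0.064,-0.14,0],[1,-0.035,-0.08,-0.175,0],[1,-0.042,-0.096,-0.21,0],[1,-0.049,-0.112,-0.245,0],[1,-0.056,-0.128,-0.28,0],[1,-0.063,-0.144,-0.315,0],[1,-0.07,-0.16,-0.35,0],[1,-0.077,-0.176,-0.385,0],[1,-0.084,-0.192,-0.42,0],[1,-0.095,-0.208,-0.455,0],[1,-0.105,-0.224,-0.49,0],[1,-0.105,-0.236,-0.525,0],[1,-0.09,-0.236,-0.56,0],[1,-0.074,-0.235,-0.595,0],[1,-0.057,-0.235,-0.63,0],[1,-0.057,-0.235,-0.63,0]]]' 40; python3 st.py; python3 -c "
from tgt import *
p=np.array(robot.state()['tcp_pos']); 
for S in (-.02,0): print(S,np.round(F(-.124,S,.0145)-p,4))"; python3 tgt.py L .0145
```

```text
t: 37.65
tcp_pos: [0.5806, -0.1493, 0.1941]
orientation: [-0.01, 0.543, 0.02, 0.84]
ft_force: [-1.3, 0.3, -0.6]
finger_gap: 0.0885
t 37.65 j [-0.14   0.371  0.465  2.08  -0.774  0.425  0.973] tcp [ 0.5806 -0.1493  0.1941] gap 0.0885 F [-1.3  0.3 -0.6]
approach [ 0.411  0.022 -0.912] tilt deg 24.28 jaw z [0.911 0.038 0.411] grasp [ 0.573  -0.1497  0.2111]
-0.02 [ 0.054  -0.0009 -0.1044]
0 [ 0.0721 -0.0003 -0.096 ]
0.0145 tcp target [ 0.6527 -0.1496  0.0981] delta [ 0.0721 -0.0003 -0.096 ]
now rack y,s,n [-0.1215 -0.0247  0.1319] n vec [-0.422 -0.013  0.906]
```

```bash
python3 -m jog '[[[1,0.014,0,-0.03,0],[1,0.028,0,-0.06,0],[1,0.04,0,-0.085,0],[1,0.05,0,-0.1,0],[1,0.05,0,-0.1,0],[1,0.05,0,-0.1,0]]]'; python3 st.py; python3 tgt.py L .0145
```

```text
t: 38.15
tcp_pos: [0.6331, -0.1515, 0.1037]
orientation: [-0.01, 0.537, 0.019, 0.843]
ft_force: [0.1, -0.0, 0.7]
finger_gap: 0.0879
t 38.15 j [ 0.049  0.579  0.223  2.    -1.022  0.27   1.207] tcp [ 0.6331 -0.1515  0.1037] gap 0.0879 F [ 0.1 -0.   0.7]
approach [ 0.423  0.02  -0.906] tilt deg 25.03 jaw z [0.905 0.037 0.423] grasp [ 0.6252 -0.1519  0.1206]
0.0145 tcp target [ 0.6527 -0.1496  0.0981] delta [ 0.0196  0.0019 -0.0055]
now rack y,s,n [-0.1252 -0.0155  0.0278] n vec [-0.422 -0.013  0.906]
```

```bash
python3 -m jog '[[[1,0.006,0.001,-0.01,0],[1,0.013,0.002,-0.008,0],[1,0.0185,0.002,-0.006,0],[1,0.0185,0.002,-0.006,0]]]'; python3 st.py; python3 tgt.py L .0145
python3 - <<'E'
from cell import robot
import cv2
im,d=robot.camera("wrist"); cv2.imwrite("pics/w3.png",im[:,:,::-1])
E
```

```text
t: 38.48
tcp_pos: [0.6541, -0.1486, 0.0984]
orientation: [-0.011, 0.536, 0.019, 0.844]
ft_force: [-0.1, 0.6, -0.0]
finger_gap: 0.0884
t 38.48 j [ 0.023  0.614  0.243  1.955 -1.023  0.282  1.186] tcp [ 0.6541 -0.1486  0.0984] gap 0.0884 F [-0.1  0.6 -0. ]
approach [ 0.425  0.02  -0.905] tilt deg 25.18 jaw z [0.904 0.039 0.425] grasp [ 0.6461 -0.149   0.1153]
0.0145 tcp target [ 0.6527 -0.1496  0.0981] delta [-0.0014 -0.0011 -0.0002]
now rack y,s,n [-0.123   0.0014  0.0141] n vec [-0.422 -0.013  0.906]
```

View pics/w3.png

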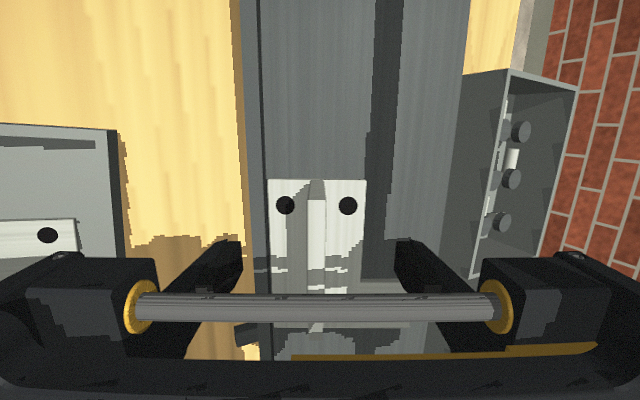

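Wrist view: the rib sits at column ≈317 between the pads (243–395), so it is centred. Closing.

```bash
python3 -m jog '[[[0,-0.001,0,0,0],[0,-0.001,0,0,0],[0,-0.001,0,0,0],[0,-0.001,0,0,0],[0,-0.001,0,0,0],[0,-0.001,0,0,0],[0,-0.001,0,0,0],[0,-0.001,0,0,0],[0,-0.001,0,0,0],[0,-0.001,0,0,0],[0,-0.001,0,0,0],[0,-0.001,0,0,0],[0,-0.001,0,0,0]]]' 40; python3 st.py; python3 tgt.py L .0145
```

```text
t: 39.62
tcp_pos: [0.6519, -0.1492, 0.0971]
orientation: [-0.01, 0.536, 0.018, 0.844]
ft_force: [3.6, -1.1, -0.2]
finger_gap: 0.0079
t 39.62 j [ 0.027  0.614  0.239  1.959 -1.026  0.279  1.191] tcp [ 0.6519 -0.1492  0.0971] gap 0.0079 F [ 3.6 -1.1 -0.2]
approach [ 0.424  0.02  -0.906] tilt deg 25.11 jaw z [0.905 0.037 0.424] grasp [ 0.6439 -0.1496  0.114 ]
0.0145 tcp target [ 0.6527 -0.1496  0.0981] delta [ 0.0008 -0.0004  0.001 ]
now rack y,s,n [-0.1236 -0.0012  0.0139] n vec [-0.422 -0.013  0.906]
```

```bash
python3 -m jog '[[[0,-0.003,0,0.007,0],[0,-0.006,0,0.014,0],[0,-0.007,0,0.0155,0],[0,-0.016,0,0.012,0],[0,-0.025,0,0.007,0],[0,-0.025,0,0.007,0],[0,-0.035,0,0.03,0],[0,-0.047,0,0.055,0],[0,-0.06,0,0.083,0],[0,-0.075,0,0.115,0],[0,-0.095,0.03,0.12,0],[0,-0.12,0.06,0.12,0],[0,-0.145,0.09,0.12,0],[0,-0.17,0.12,0.12,0],[0,-0.195,0.145,0.12,0],[0,-0.21,0.16,0.12,0]]]'; python3 st.py
```

```text
t: 40.95
tcp_pos: [0.4653, -0.0129, 0.2115]
orientation: [-0.01, 0.546, 0.024, 0.838]
ft_force: [0.2, -1.5, -6.2]
finger_gap: 0.0077
t 40.95 j [-0.495  0.073  0.452  2.374 -0.144  0.288  0.127] tcp [ 0.4653 -0.0129  0.2115] gap 0.0077 F [ 0.2 -1.5 -6.2]
approach [ 0.403  0.029 -0.915] tilt deg 23.85 jaw z [0.914 0.043 0.404] grasp [ 0.4577 -0.0134  0.2286]
```

```bash
for i in 1 2 3; do python3 -m jog '[[[0,-0.12,0.03,-0.08,0],[0,-0.12,0.03,-0.08,0]]]' >/dev/null; python3 st.py; done
```

```text
t 41.12 j [-0.198  0.102  0.142  2.376  0.024  0.291 -0.034] tcp [ 0.4516 -0.0237  0.1943] gap 0.0077 F [ 0.4 -1.1 -6. ]
approach [ 0.366  0.    -0.931] tilt deg 21.48 jaw z [0.929 0.047 0.366] grasp [ 0.4447 -0.0237  0.2117]
t 41.28 j [ 0.085  0.157 -0.17   2.38   0.243  0.325 -0.241] tcp [ 0.4261 -0.0296  0.1661] gap 0.0077 F [ 0.1 -0.6 -6.3]
approach [ 0.289 -0.027 -0.957] tilt deg 16.9 jaw z [0.956 0.062 0.287] grasp [ 0.4207 -0.0291  0.184 ]
t 41.45 j [ 0.364  0.251 -0.502  2.384  0.501  0.405 -0.485] tcp [ 0.3907 -0.0304  0.1317] gap 0.0079 F [-0.9 -0.3 -7.5]
approach [ 0.18  -0.05  -0.982] tilt deg 10.8 jaw z [0.981 0.083 0.176] grasp [ 0.3874 -0.0295  0.1501]
```

```bash
python3 -m jog '[[[0,0,0,0.02,0.12],[0,0,0.01,0.04,0.24],[0,0,0.01,0.04,0.3]]]' >/dev/null; python3 st.py; for i in 1 2; do python3 -m jog '[[[0,-0.12,0.02,-0.06,0],[0,-0.12,0.02,-0.06,0]]]' >/dev/null; python3 st.py; done
```

```text
t 41.7 j [ 0.592  0.169 -0.7    2.344  0.252  0.49   0.079] tcp [ 0.3919 -0.0194  0.1731] gap 0.0076 F [ 1.1  0.6 -7. ]
approach [ 0.189  0.008 -0.982] tilt deg 10.89 jaw z [0.911 0.373 0.178] grasp [ 0.3883 -0.0196  0.1914]
t 41.87 j [ 0.87   0.275 -1.036  2.374  0.52   0.538 -0.188] tcp [ 0.3652 -0.0182  0.1527] gap 0.0072 F [-1.8 -0.2 -7.8]
approach [ 0.144 -0.002 -0.99 ] tilt deg 8.26 jaw z [0.918 0.374 0.132] grasp [ 0.3625 -0.0182  0.1712]
t 42.03 j [ 1.019  0.433 -1.269  2.396  0.778  0.643 -0.47 ] tcp [ 0.3475 -0.0126  0.137 ] gap 0.0074 F [ 1.8 -6.6 -6. ]
approach [ 0.11  -0.001 -0.994] tilt deg 6.33 jaw z [0.926 0.362 0.102] grasp [ 0.3455 -0.0126  0.1556]
```

```bash
for i in 1 2 3; do python3 -m jog '[[[0,-0.1,0.01,0,0],[0,-0.1,0.01,0,0]]]' >/dev/null; python3 st.py; done
```

```text
t 42.2 j [ 1.041  0.292 -1.265  2.396  0.491  0.638 -0.217] tcp [ 0.3262 -0.002   0.1588] gap 0.0075 F [ 0.2  0.9 -5.3]
approach [ 0.073  0.009 -0.997] tilt deg 4.23 jaw z [0.926 0.37  0.071] grasp [ 0.3248 -0.0021  0.1774]
t 42.37 j [ 1.099  0.093 -1.266  2.395  0.149  0.675  0.105] tcp [0.3038 0.0062 0.1868] gap 0.0072 F [-1.  -0.7 -5.9]
approach [ 0.049  0.004 -0.999] tilt deg 2.82 jaw z [0.927 0.373 0.047] grasp [0.3029 0.0061 0.2054]
t 42.53 j [ 1.214 -0.146 -1.266  2.395 -0.198  0.776  0.472] tcp [0.2792 0.012  0.2116] gap 0.0075 F [-1.3 -0.9 -5.4]
approach [ 0.024 -0.    -1.   ] tilt deg 1.39 jaw z [0.927 0.374 0.022] grasp [0.2788 0.012  0.2303]
```

```bash
python3 -m jog '[[[0,0.016,0.008,0,0.115],[0,0.032,0.016,0,0.23],[0,0.05,0.024,0,0.345],[0,0.068,0.032,0,0.46],[0,0.086,0.04,-0.01,0.575],[0,0.104,0.048,-0.02,0.69],[0,0.122,0.056,-0.03,0.805],[0,0.14,0.064,-0.05,0.92],[0,0.16,0.074,-0.07,1.035],[0,0.178,0.084,-0.1,1.15],[0,0.178,0.084,-0.13,1.258],[0,0.178,0.084,-0.16,1.258],[0,0.178,0.084,-0.172,1.258],[0,0.178,0.084,-0.172,1.258]]]'; python3 st.py
```

```text
t: 43.7
tcp_pos: [0.4559, 0.0937, 0.0361]
orientation: [-0.513, 0.476, 0.521, 0.489]
ft_force: [-0.1, 0.7, -5.8]
finger_gap: 0.0076
t 43.7 j [ 0.427  0.795 -0.908  2.097  0.962  0.73   0.522] tcp [0.4559 0.0937 0.0361] gap 0.0076 F [-0.1  0.7 -5.8]
approach [ 0.004  0.021 -1.   ] tilt deg 1.21 jaw z [-0.068  0.997  0.02 ] grasp [0.4559 0.0933 0.0548]
```

```bash
python3 -m jog '[[[0,0.001,0.001,-0.006,0],[0,0.001,0.001,-0.01,0],[0,0.001,0.001,-0.0125,0],[0,0.001,0.001,-0.0145,0],[0,0.001,0.001,-0.0145,0]]]'; python3 st.py
```

```text
t: 44.12
tcp_pos: [0.4592, 0.096, 0.025]
orientation: [-0.514, 0.474, 0.52, 0.491]
ft_force: [0.1, 0.5, -4.8]
finger_gap: 0.0076
t 44.12 j [ 0.408  0.813 -0.886  2.095  0.995  0.71   0.497] tcp [0.4592 0.096  0.025 ] gap 0.0076 F [ 0.1  0.5 -4.8]
approach [ 0.01   0.023 -1.   ] tilt deg 1.44 jaw z [-0.069  0.997  0.022] grasp [0.459  0.0955 0.0437]
```

```bash
python3 -m jog '[[[0,0,0,-0.003,0],[0,0,0,-0.005,0],[0,0,0,-0.006,0],[0,0,0,-0.006,0]]]'; python3 st.py
```

```text
t: 44.45
tcp_pos: [0.4597, 0.0965, 0.0197]
orientation: [-0.515, 0.474, 0.52, 0.491]
ft_force: [-1.0, -0.7, 7.7]
finger_gap: 0.0077
t 44.45 j [ 0.4    0.822 -0.876  2.094  1.009  0.703  0.486] tcp [0.4597 0.0965 0.0197] gap 0.0077 F [-1.  -0.7  7.7]
approach [ 0.011  0.023 -1.   ] tilt deg 1.45 jaw z [-0.07   0.997  0.022] grasp [0.4595 0.0961 0.0384]
```

Contact with the floor (7.7 N). Release, rise and withdraw, then check.

```bash
python3 -m jog '[[[0.3,0,0,0,0],[0.3,0,0,0,0],[0.3,0,0,0,0],[0.3,0,0,0,0],[0.3,0,0,0.02,0],[0.3,0,0,0.05,0],[0.3,0,0,0.09,0],[0.3,0,0,0.13,0],[0.3,0,0,0.17,0],[0.3,0,0,0.21,0],[0.3,0,0,0.25,0],[0.3,-0.01,-0.03,0.27,0],[0.3,-0.02,-0.06,0.29,0],[0.3,-0.03,-0.1,0.3,0],[0.3,-0.04,-0.14,0.3,0],[0.3,-0.05,-0.18,0.3,0],[0.3,-0.05,-0.18,0.3,0]]]'; python3 st.py
python3 - <<'E'
from cell import robot
from h import *
for cam in ("top","scene"):
    im,d=robot.camera(cam); c=cal(robot,cam); W=cloud(c,d); np.save(f'pics/{cam}W9.npy',W); cv2.imwrite(f'pics/{cam}9.png',im[:,:,::-1])
a=cv2.imread('pics/top9.png');b=cv2.imread('pics/scene9.png')
cv2.imwrite('pics/fin.png',cv2.vconcat([cv2.resize(a[140:320,170:490],(780,430),interpolation=2),]))
cv2.imwrite('pics/fin2.png',cv2.resize(b[130:270,180:490],(780,352),interpolation=2))
E
```

```text
t: 45.87
tcp_pos: [0.4064, -0.0927, 0.3182]
orientation: [-0.511, 0.479, 0.517, 0.493]
ft_force: [-0.4, 0.4, 0.4]
finger_gap: 0.0266
t 45.87 j [ 1.267  0.181 -1.227  1.969  0.169  1.11   1.598] tcp [ 0.4064 -0.0927  0.3182] gap 0.0266 F [-0.4  0.4  0.4]
approach [ 0.008  0.019 -1.   ] tilt deg 1.19 jaw z [-0.056  0.998  0.019] grasp [ 0.4063 -0.0931  0.3369]
```

View pics/fin.png

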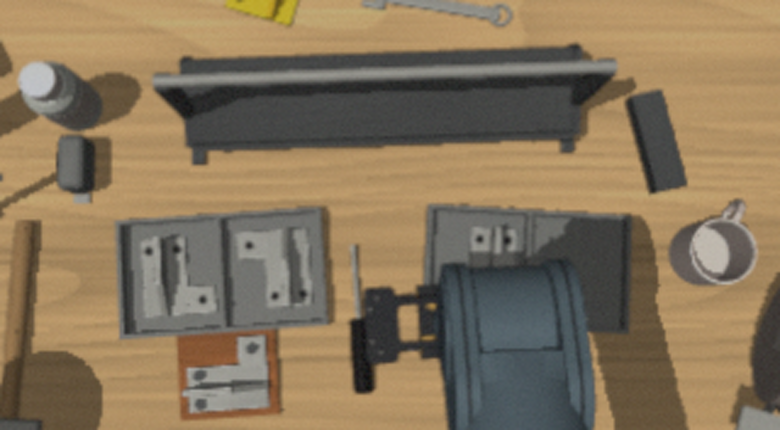

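View pics/fin2.png

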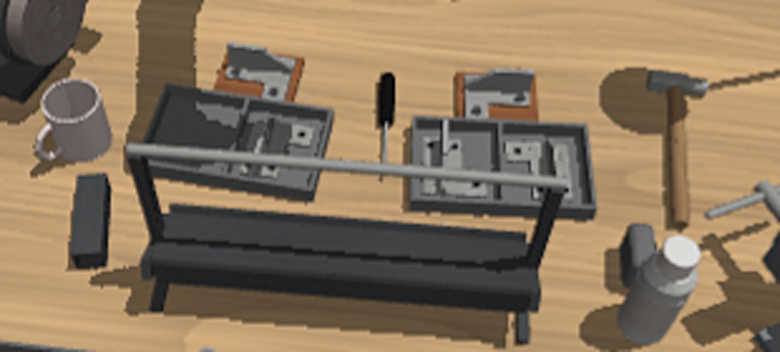

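Run:
```python
from h import *
for cam in ('top','scene'):
    P=np.load(f'pics/{cam}W9.npy').reshape(-1,3)
    for nm,(x0,x1,y0,y1) in dict(L1=(.41,.5,.185,.28),L2=(.41,.5,.07,.16),R=(.42,.52,-.19,-.1)).items():
        q=P[(P[:,0]>x0)&(P[:,0]<x1)&(P[:,1]>y0)&(P[:,1]<y1)]
        f=q[(q[:,2]>.0092)&(q[:,2]<.02)]; A=np.c_[f[:,:2],np.ones(len(f))]
        k=np.linalg.lstsq(A,f[:,2],rcond=None)[0]
        print(cam,nm,len(q),len(f),'plate z',np.round(np.median(f[:,2]),4),'slope',np.round(k[:2],3),'max z',np.round(np.percentile(q[:,2],99),3))
```

```text
top L1 891 419 plate z 0.012 slope [-0.006  0.011] max z 0.057
top L2 839 366 plate z 0.0118 slope [ 0.007 -0.018] max z 0.057
top R 934 179 plate z 0.0119 slope [-0.016 -0.011] max z 0.688
scene L1 382 207 plate z 0.0122 slope [-0.012  0.007] max z 0.059
scene L2 346 130 plate z 0.0123 slope [-0.006 -0.007] max z 0.058
scene R 1951 221 plate z 0.0121 slope [ 0.007 -0.008] max z 0.687
```

Plates sit at 12 mm (floor 6 + plate 6) and are flat. Handing in.

```bash
python3 -c "
from cell import robot
print(robot.job_done())"
```

```text
the job is handed in; nothing more can be done
None
```

All three brackets are in their trays and the job was handed in at about 46 s of the 59 s allowed. The two left-hand brackets are in tray_left, which stands on the robot's left (y ≈ +0.18), and the right-hand one is in the inner pocket of tray_right (y ≈ -0.21). I did not touch the yellow look-alike.

The moves only turn the hand about the vertical, so I got the 25° lean by pushing the arm against its reach limits. I took it off again the same way before placing each bracket.

**The straight pull-out would have hit the bar:** drawn out that way, the gripper body overlaps the rack bar by about 12 mm. I lifted each bracket about 15 mm off the board, slid it about 20 mm towards the robot, then drew it out.

**Last checks:**
- **Set down:** the grip held at 7.8 mm on the rib each time. All three were lowered until the wrist force showed they touched the floor, with at most about 16 N of pressure, and then released. The right-hand one was only lightly touching at the last reading, so I went 1.5 mm lower before opening.
- **Height and level:** depth from both cameras puts all three base plates' tops at 11.8 to 12.3 mm, as expected for a 6 mm plate on a 6 mm floor. They are level within about 0.02 rad.
- **Rib heights:** the left-hand ribs top out at 57 to 59 mm, against 56 expected. I could not check the right-hand bracket's rib, because the arm was in view above it.
- **Bystanders:** in the last pictures none of the other things looked moved, but I did not measure them.

Joint 3 ran very close to its limit (-1.269 against -1.27) during one of these pushes. I saw no reading beyond it, and the job reports no verdict.

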